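# Load a roll of labels on its stand with the spindle

## Task

Load the label stand: set the small roll of labels that is lying on its side down between the two ears of the stand, then take the spindle by its handle and thread it through one ear, the roll's core and the other ear until the handle's shoulder is fully home against the ear. Feel for the holes and never force the spindle against the stand, let go of everything, and leave the other things on the counter where they are.

Things in the scene. Friction and masses are not known exactly. Their poses are not given: they have to be found in the camera images.
- stand: Label-roll stand, screwed down. Origin: centre of the underside of its base plate (150 x 116 x 6, z up). Two upright aluminium ears, square to its y, are clamped by screws in the upright slots of dark brackets, both at one height, anywhere from 12 mm below to 12 mm above mid height. This height is not measured; the ears do not give. Brackets: 3 thick, outside the ears, at x = +-20 to +-30, 46 high.
- stand_axis (a point): Point fixed to the base, half-way between the ears, 41 mm above the counter: where the holes' common axis (parallel to the stand's y) passes with the ears at mid height. Ears: inner faces at y = +-33, outer at +-38, 60 wide in x; each has one round hole of 15 diameter at x = 0 and a level top edge 20 mm above the hole's centre. The foot of each ear is 22 below it.
- stand_floor (a point): Point fixed to the base: centre of the rubber floor between the ears, 9 mm above the counter. Two chocks along y, their tops 5 above the floor, inner faces at x = +-17, keep a roll that is set down between the ears; its axis then lies 41 mm above the counter.
- roll_center (a point): Small white roll of labels lying on its side on the counter, 64 outer diameter, 56 long, cardboard core with a 38 bore right through, about 0.12 kg. The point is its centre (32 mm above the counter at the start); its y axis is the roll's axis.
- spindle_grip (a point): Spindle lying on the counter: black square handle 22 x 22 x 56 with a round aluminium rod, 12 diameter, 94 long, out of one end face (the shoulder); its last 1.5 mm taper to a nose of 10 diameter; 0.1 kg, mostly the handle. Point: centre of the handle, 11 mm above the counter at the start; x along the rod to the nose, z up. Shoulder at x = +28, nose end at +122.
- spindle_mid (a point): Point on the rod's axis 66 mm from the handle's centre (38 from the shoulder); half-way between the ears when the spindle is home. x along the rod to the nose.
- spindle_tip (a point): Centre of the nose's end face, 122 mm from the handle's centre.
- calculator: Bystander: pocket-book sized desk calculator, 95 x 145 x 16, lying flat; origin under its centre.
- tape: Bystander: roll of black tape lying flat, 84 across, 19 high; origin under its centre.
- pen_cup: Bystander: dark round cup of pens, 74 across, cup 95 high, pens to 150; origin under its centre.
- sanitiser: Bystander: clear pump-less bottle, 56 across, 160 high; origin under its centre.
- card_terminal: Bystander: black card terminal with keypad, 165 x 78 x 33, lying flat; origin under its centre.
- till_roll: Bystander: large till roll standing on end (not the one to load), 80 across, 80 high; origin under its centre.
- sweets_box: Bystander: open yellow box of sweets, 120 x 160 x 52; origin under its centre.
Mind the look-alikes: they are no part of the job. Leave any turquoise look-alike of the stand alone.

How it is judged (in metres and radians):
On the way, in this order (a step that is already met when the one before it is completed fails the run):
1. the roll lies between the ears of the stand, let go (x of roll_center in the frame of stand between -0.012 and 0.012 m and y of roll_center in the frame of stand between -0.0065 and 0.0065 m and z of roll_center in the frame of stand between 0.036 and 0.046 m and contact force between the fingers and roll below 0.05 N), for 0.2 s.
2. the spindle's nose has come out through the second ear, with the roll on it (x of spindle_mid in the frame of stand between -0.004 and 0.004 m and (y of spindle_tip in the frame of stand above 0.04 m or y of spindle_tip in the frame of stand below -0.04 m) and z of spindle_tip in the frame of stand between 0.025 and 0.057 m and angle between the x axis of spindle_mid and the y axis of stand, either way round below 0.08 rad and y of spindle_mid in the frame of stand between -0.018 and 0.018 m and x of roll_center in the frame of stand between -0.012 and 0.012 m and y of roll_center in the frame of stand between -0.0065 and 0.0065 m and z of roll_center in the frame of stand between 0.036 and 0.046 m), for 0.05 s.
At the end, for the whole second after the job is handed in: The spindle passes through both ears' holes and the roll's core, in line with the holes within 0.08 rad, its shoulder against an ear's outer face within 3 mm; the roll is between the ears on it, centred within 6.5 mm; both are let go and at rest (x of roll_center in the frame of stand between -0.012 and 0.012 m and y of roll_center in the frame of stand between -0.0065 and 0.0065 m and z of roll_center in the frame of stand between 0.036 and 0.046 m and x of spindle_mid in the frame of stand between -0.004 and 0.004 m and z of spindle_mid in the frame of stand between 0.026 and 0.056 m and angle between the x axis of spindle_mid and the y axis of stand, either way round below 0.08 rad and y of spindle_mid in the frame of stand between -0.003 and 0.003 m and linear speed of each of roll, spindle below 0.02 m/s); the robot touches nothing.
It fails at once if the spindle is forced against the stand (over 35 N) (contact force between spindle and stand above 35 N).
It fails at once if another thing on the counter is moved by more than 30 mm (distance of any of calculator, tape, pen_cup, sanitiser, card_terminal, till_roll, sweets_box from where it was at the start of the episode above 0.03 m).
It also fails if it takes over 72 s, if anything falls off the work surface, if the arm or the gripper's body presses on something with over 40 N, if the wrist force passes 120 N, or if a joint passes its speed limit or range.

## Robot

A 6-joint arm with a two-finger parallel gripper is mounted at the origin on the work surface. World frame = base frame: x ahead of the robot, y to its left, z up, the work surface at z = 0. Lengths are in mm, angles in rad, forces in N, time in s.
With the tool pointing down it reaches from about 350 to 850 mm from the base axis. Payload 8.1 kg.
Tool frame: the origin (TCP) lies between the finger pads; the fingertips stand 19 mm ahead of it and the grasp point (between the pads) is the TCP (bot.finger_overhang is the distance from the TCP to the fingertips, in mm); z points along the fingers, x is the direction in which the jaws open and shut, and the axes are right-handed (so a half turn about z gives the same grasp; the last joint's range is limited). The gripper opens to 85 mm and grips with 20 to 120 N. Pads are 22 mm wide; open, the fingers measure 114 mm over their backs; the gripper's body (76 mm by 85 mm) begins 54 mm behind the grasp point. The pads swing forward as they close: fully open they stand 13 mm farther back than shut.
Start: joints at [1.031, 0.13, 1.488, -0, 1.523, -0.085], TCP at [263.55, 539.024, 250.292] pointing down, gripper open.
Joint ranges: [-2.96, 2.96], [-0.89, 2.26], [0.02, 2.5], [-1.34, 4.48], [0, 2.73], [-2.66, 2.66]. Speed limits (rad/s): [2.39, 2.39, 2.79, 3.14, 3.14, 3.14].

## Interface

Orientations are given as a rotation vector (axis times angle).
In Python, from station import bot, viewer gives the robot as it stands.
- The arm moves only by the tool servo_tool, never from a script. Its argument "steps" is a list of rows, each a list of 3 entries, a list of its own where there are three numbers: the shift along the world's x, y, z normalised to -1 to 1, where 1 is 40 mm, then the turn, a rotation vector about the world's x, y, z normalised to -1 to 1, where 1 is 0.12 rad, then the opening in per cent of the stroke, from 0 (shut) to 100 (fully open). In form: [[[x, y, z], [wx, wy, wz], fingers], ...]. A call has 1 to 5 rows; each row shifts and turns the commanded pose from where the row before left it; what a row does not reach is not made up. A row lasts 1/12 s, in which the tool goes at most 41.7 mm and 7.16 degrees, less where a joint would pass 70% of its speed; a pose out of reach is approached as far as the arm can. A call with a number of a shift or a turn outside -1 to 1 is refused whole. A call with a gripper value outside its range is refused whole. The fingers move at their own pace and stop on an object; "force" is the grip in N (left out, the last holds). Time passes only in rows, so rows that do not move let the fingers close. It gives the time, the measured TCP pose, the force and the opening at its end, in the units of the state.
- bot.sense(): the state, without advancing time (a new reading comes with each control period).
- viewer.grab_frame(name): name is "scene" or "top" or "wrist"; returns a dict with "img" (384x512x3 uint8, red, green, blue), "range_z" (384x512 float32, mm along the optical axis (not along the pixel's ray), 0 where there is no reading), "fovy" (degrees; the focal length in pixels is half the picture's height over the tangent of half this angle, whatever the lens; pixels are square), "cx", "cy" (the principal point, pixels), "dist" ([k1, k2, p1, p2, k3] as OpenCV has them; the pictures are not rectified), "world_from_camera" (4x4, takes a point from camera to world coordinates). Camera axes: x right, y down, z forward; pixel columns grow to the right and rows downward; lengths in mm; the calibration is good to about 2 mm. A picture is of the moment at which its call begins.
- bot.sign_off(): hands the job in, once; it reports no verdict.
The state is a dict: "time": time; "qpos": joint angles; "dq": joint speeds; "effort": joint torques, N m; "eef_pos": TCP position; "orientation": TCP orientation; "force": force on the tool from outside, world axes, zero at the start; "moment": the same for the moment, N m; "finger_gap": opening from 0.0 (shut) to 1.0 (fully open).
Only numpy, scipy, OpenCV 4.12 (cv2) and the standard library are available. Lean on these libraries where they do the work, as an engineer would, in place of code of your own. Each camera call takes 0.05 s, during which the arm holds its last target.

## Working session

There is one attempt and no reset: what is moved stays moved. The work goes in short steps, Python scripts to look and compute and a tool call to move; the robot and the scene stay as the last step left them, time stands still between calls to the robot, and variables do not carry over. Pictures are saved under pics/ and viewed, and the job is handed in when it is done.

Besides the shell and the picture viewer there is one more tool, called after ">>>" as name(argument=value, ...), one argument or row to a line, values as JSON. servo_tool: Moves the arm, as the interface text tells. Scaled input: -1 to 1 covers 40 mm each way for a shift and 0.12 rad each way for a turn. Its arguments: {"type":"object","properties":{"steps":{"type":"array","items":{"type":"array"}},"force":{"type":"number"}},"required":["steps"]}

```bash
ls; mkdir -p pics; cat > h.py <<'E'
import numpy as np, cv2, pickle
from station import bot, viewer
def grab(n,save=None):
    f=viewer.grab_frame(n)
    if save:
        cv2.imwrite(f'pics/{save}.png',cv2.cvtColor(f['img'],cv2.COLOR_RGB2BGR)); pickle.dump(f,open(f'pics/{save}.pkl','wb'))
    return f
def K(f):
    fl=192/np.tan(np.radians(f['fovy'])/2); return np.array([[fl,0,f['cx']],[0,fl,f['cy']],[0,0,1.]])
def ray(f,uv):
    p=cv2.undistortPoints(np.array(uv,float).reshape(-1,1,2),K(f),np.array(f['dist'],float)).reshape(-1,2)
    d=np.c_[p,np.ones(len(p))]; T=np.array(f['world_from_camera']); return T[:3,3],d@T[:3,:3].T
def plane(f,uv,z):
    o,d=ray(f,uv); return o+d*((z-o[2])/d[:,2])[:,None]
def depth(f,uv):
    o,d=ray(f,uv); uv=np.array(uv).reshape(-1,2).astype(int); return o+d*f['range_z'][uv[:,1],uv[:,0]][:,None]
def proj(f,P):
    T=np.linalg.inv(np.array(f['world_from_camera'])); r=cv2.Rodrigues(T[:3,:3])[0]
    return cv2.projectPoints(np.array(P,float).reshape(-1,1,3),r,T[:3,3],K(f),np.array(f['dist'],float))[0].reshape(-1,2)
def cloud(f):
    v,u=np.mgrid[0:384,0:512]; return depth(f,np.c_[u.ravel(),v.ravel()]).reshape(384,512,3)
def load(n): return pickle.load(open(f'pics/{n}.pkl','rb'))
E
python3 - <<'E'
from h import *
for n in ['scene','top','wrist']:
    f=grab(n,n+'0'); print(n,f['fovy'],f['cx'],f['cy'],f['dist'],np.round(f['world_from_camera'],2).tolist())
print(bot.sense())
E
```

```text
pics
scene 47.51860286676453 261.8043564963741 190.56041915010903 [0.03786706 0.         0.         0.         0.        ] [[0.42, 0.54, -0.73, 1335.17], [0.91, -0.27, 0.33, -326.71], [-0.02, -0.8, -0.6, 783.58], [0.0, 0.0, 0.0, 1.0]]
top 48.057947380899414 254.8559503018457 191.98509252048618 [-0.01833018  0.          0.          0.          0.        ] [[-0.0, -0.99, 0.11, 370.78], [-1.0, 0.0, 0.0, 55.04], [-0.0, -0.11, -0.99, 1267.15], [0.0, 0.0, 0.0, 1.0]]
wrist 66.61908858615168 259.1676576609622 194.62028557928912 [-0.05638295  0.          0.          0.          0.        ] [[0.44, 0.86, 0.27, 193.92], [0.9, -0.42, -0.13, 572.78], [-0.0, 0.3, -0.95, 372.86], [0.0, 0.0, 0.0, 1.0]]
{'time': 0.15, 'qpos': array([ 1.03057315e+00,  1.31045636e-01,  1.48904992e+00,  2.19795325e-05,
        1.52302928e+00, -8.54085337e-02]), 'dq': array([-0.00122744, -0.00063429, -0.0047017 , -0.0015509 ,  0.00181018,
        0.00050947]), 'effort': array([ 1.39583386e-03, -5.70067191e+01, -5.01155126e+01, -1.46705952e-04,
        9.58688906e-03, -9.44306180e-05]), 'eef_pos': array([263.34018547, 538.65792786, 249.43936988]), 'orientation': array([ 2.66450308e+00,  1.66305871e+00, -2.15818224e-03]), 'force': array([ 0.86056519, -0.37663475,  0.16124803]), 'moment': array([-0.01397812, -0.02741061, -0.00930562]), 'finger_gap': 1.0009475959650127}
```

View pics/scene0.png

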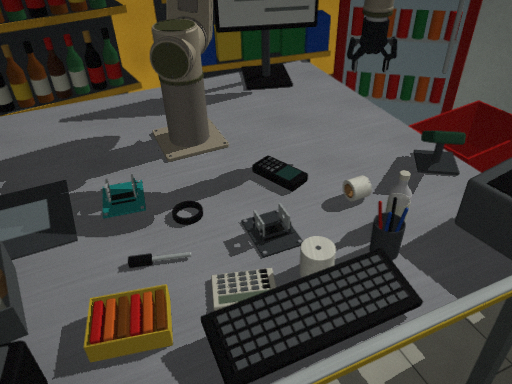

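View pics/top0.png

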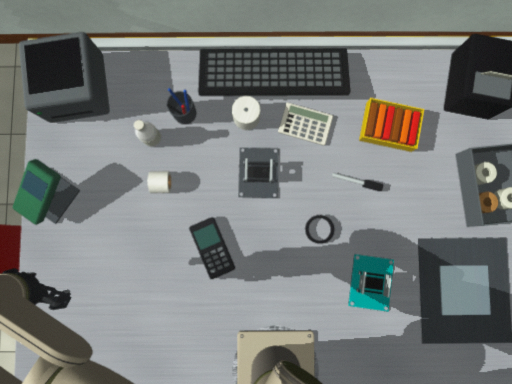

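View pics/wrist0.png

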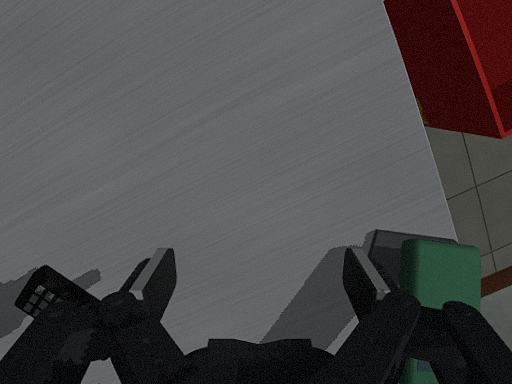

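Candidates in the top view: 
- **Stand:** dark one at (259,172), or the turquoise look-alike at (372,283). The dark one fits.
- **Roll:** small one lying on its side at (159,182), or the large till roll standing at (246,112). The small lying one fits.
- **Spindle:** black handle at (373,184) with its rod to the left.

I'll confirm these in enlarged crops and measure them.

```bash
python3 - <<'E'
from h import *
f=load('top0'); im=cv2.cvtColor(f['img'],cv2.COLOR_RGB2BGR)
c=[cv2.resize(im[y-32:y+33,x-40:x+41],None,fx=4.8,fy=4.8,interpolation=cv2.INTER_CUBIC) for x,y in [(259,172),(159,182),(358,182)]]
s=cv2.cvtColor(load('scene0')['img'],cv2.COLOR_RGB2BGR)
c.append(cv2.resize(s[190:255,232:313],None,fx=4.8,fy=4.8,interpolation=cv2.INTER_CUBIC))
h,w=c[0].shape[:2]
c=[cv2.resize(a,(w,h)) for a in c]
o=np.vstack([np.hstack(c[:2]),np.hstack(c[2:])]); print(o.shape); cv2.imwrite('pics/crop0.png',cv2.resize(o,(778,590)))
X=cloud(f)
for n,(x,y) in dict(stand=(259,172),roll=(159,182),sp=(358,182)).items():
    P=X[y-30:y+31,x-35:x+36]; m=(P[...,2]>6)
    print(n,m.sum(),np.round(P[m].min(0)),np.round(P[m].max(0)),np.round(P[m].mean(0)))
v=[(x,y) for x,y in [(200,150),(300,200),(120,200),(320,150)]]; print(np.round(depth(f,v),1))
E
```

```text
(624, 778, 3)
stand 953 [371. -52.   6.] [ 652.  105. 1267.] [562.  47.  37.]
roll 498 [371.  55.   6.] [ 581.  420. 1267.] [524. 317. 105.]
sp 303 [ 371. -351.    6.] [ 621.   55. 1267.] [ 526. -241.   79.]
[[ 6.332e+02  2.193e+02  8.000e-01]
 [ 4.819e+02 -7.750e+01 -1.000e-01]
 [ 4.842e+02  4.553e+02 -1.100e+00]
 [ 6.320e+02 -1.398e+02 -9.000e-01]]
```

View pics/crop0.png

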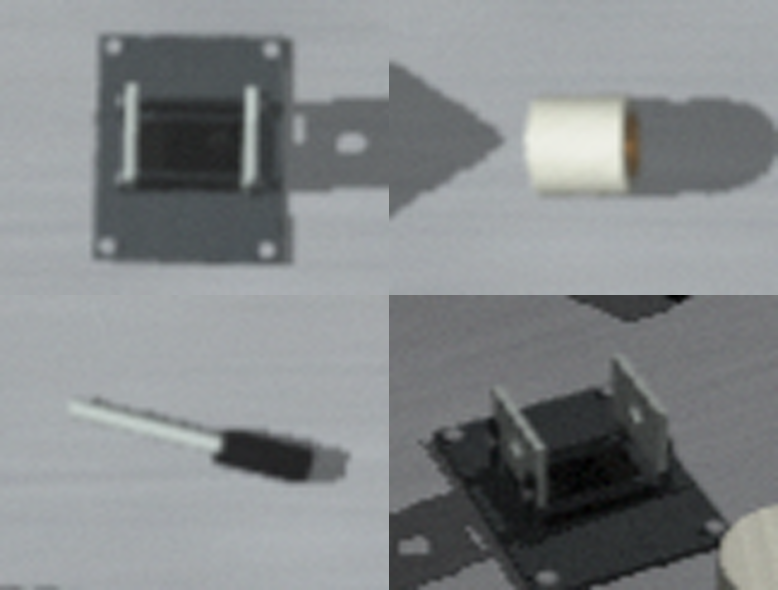

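The crops confirm the dark stand, with light ears at crop x≈130 and 250, the small roll lying with its cored end to the right, and the spindle with its rod pointing left (+y). Measuring now.

```bash
cat > m.py <<'E'
from h import *
f=load('top0'); X=cloud(f)
def rect(P): return cv2.minAreaRect(P.astype(np.float32).reshape(-1,1,2))
# stand plate by screws+ears tops: cloud points
def box(x0,x1,y0,y1,z0,z1):
    m=(X[...,0]>x0)&(X[...,0]<x1)&(X[...,1]>y0)&(X[...,1]<y1)&(X[...,2]>z0)&(X[...,2]<z1)&(f['range_z']>0); return m
P=X[box(430,680,-40,140,3,9)]; print('plate',rect(P[:,:2]),np.median(P[:,2]))
g=cv2.cvtColor(f['img'],cv2.COLOR_RGB2GRAY).astype(float)
m=box(430,680,-40,140,30,90); P=X[m]; print('ears',len(P),P[:,2].min(),P[:,2].max())
for s in (0,1):
    q=P[(P[:,1]>47)==bool(s)]; print(s,len(q),np.median(q,0),rect(q[:,:2]), np.percentile(q[:,2],[10,50,90,98]))
m=box(480,620,250,380,10,80); P=X[m]; print('roll',len(P),rect(P[:,:2]),P[:,2].max(), P.min(0),P.max(0))
m=box(450,620,-300,-140,5,40);P=X[m]; print('sp',len(P),rect(P[:,:2]),P[:,2].max(),P.min(0),P.max(0))
h=X[m&(g<70)]; print('handle',len(h),rect(h[:,:2]),h[:,2].mean(),h[:,2].max())
h=X[m&(g>120)]; print('rod',len(h),rect(h[:,:2]),h[:,2].mean(),h[:,2].max())
E
python3 m.py
```

```text
plate ((555.5286254882812, 49.52243423461914), (247.01585388183594, 177.74017333984375), 0.6467302441596985) 5.541187753698068
ears 118 30.633247430274878 71.3855607534665
0 58 [562.50620885  10.10787233  64.80833556] ((564.4996948242188, 8.780328750610352), (10.025320053100586, 59.55217742919922), 87.20001983642578) [36.28356693 64.80833556 68.90438887 70.36889282]
1 60 [565.9910413   83.2334599   63.75377775] ((567.3787841796875, 85.08001708984375), (60.484493255615234, 9.455574035644531), 0.03136437013745308) [36.05363943 63.75377775 67.70565451 68.27294635]
roll 466 ((533.3704223632812, 332.8140563964844), (59.502384185791016, 57.2923583984375), 1.2817251682281494) 67.38641501241955 [503.63459722 303.8375256   10.0014496 ] [563.71687096 361.32494279  67.38641501]
sp 253 ((533.6433715820312, -220.26397705078125), (161.1820526123047, 147.1997833251953), 77.50336456298828) 27.294187566967594 [ 457.02248025 -299.88300358    5.02290365] [ 618.53430873 -142.12655324   27.29418757]
handle 94 ((526.0748901367188, -282.0246887207031), (38.78047180175781, 20.340917587280273), 73.3434066772461) 20.053949902215347 27.294187566967594
rod 150 ((538.3997192382812, -218.85110473632812), (155.03787231445312, 149.00270080566406), 83.02069091796875) 13.888170566893146 21.94123439038799
```

```bash
cat > m2.py <<'E'
from h import *
f=load('top0'); hsv=cv2.cvtColor(f['img'],cv2.COLOR_RGB2HSV); g=cv2.cvtColor(f['img'],cv2.COLOR_RGB2GRAY)
# plate edges: subpixel contour of dark (<~100) in plate ROI
print(g[160,225:300].tolist()); print(g[135:210,262].tolist())
# spindle row profiles
w=(g>175).astype(np.uint8); 
x0,y0,x1,y1=325,165,395,198
b=g[y0:y1,x0:x1]
dk=(b<70).astype(np.uint8); n,l,s,c=cv2.connectedComponentsWithStats(dk)
for i in range(1,n):
  if s[i,4]>30: print('dark',s[i],c[i]+[x0,y0])
med=np.median(b);print('bg',med)
lt=(b>med+25).astype(np.uint8); n,l,s,c=cv2.connectedComponentsWithStats(lt)
for i in range(1,n):
  if s[i,4]>15:
    ys,xs=np.where(l==i); print('light',s[i],c[i]+[x0,y0], cv2.fitLine(np.c_[xs,ys].astype(np.float32),cv2.DIST_L2,0,.01,.01).ravel())
b=g[160:205,135:185]; m=(b>200).astype(np.uint8); n,l,s,c=cv2.connectedComponentsWithStats(m)
for i in range(1,n):
  if s[i,4]>30: print('roll',s[i],c[i]+[135,160])
E
python3 m2.py
```

```text
[167, 166, 167, 168, 169, 169, 170, 166, 167, 167, 168, 168, 166, 164, 123, 87, 85, 84, 94, 100, 157, 181, 136, 87, 85, 82, 82, 82, 85, 81, 82, 82, 82, 81, 81, 82, 82, 83, 82, 82, 81, 81, 82, 81, 93, 163, 190, 138, 80, 70, 76, 83, 85, 100, 109, 148, 165, 166, 166, 166, 166, 166, 167, 163, 164, 164, 164, 163, 164, 164, 165, 166, 164, 164, 161]
[161, 161, 161, 158, 158, 162, 163, 160, 161, 164, 161, 159, 137, 100, 84, 82, 84, 80, 82, 83, 85, 84, 83, 84, 83, 83, 71, 54, 44, 46, 53, 50, 40, 40, 38, 43, 44, 41, 36, 38, 39, 40, 42, 52, 49, 42, 45, 67, 83, 83, 84, 83, 83, 82, 82, 82, 83, 85, 86, 82, 83, 81, 86, 132, 165, 169, 170, 170, 174, 174, 172, 173, 171, 170, 170]
dark [ 38  15  20  11 144] [372.98611111 185.01388889]
bg 168.0
light [ 8  9 30  9 42] [347.38095238 178.4047619 ] [ 0.9647301   0.26324096 22.380953   13.404762  ]
roll [ 12  14  20  16 294] [156.97278912 181.25170068]
```

```bash
cat > m3.py <<'E'
from h import *
f=load('top0'); g=cv2.cvtColor(f['img'],cv2.COLOR_RGB2GRAY).astype(float)
def cross(p,rng,th=125,up=False):
    # first crossing bright->dark along index
    for i in rng:
        a,b=p[i],p[i+ (1 if rng.step>0 else -1)]
        if a>=th>b: return i+(a-th)/(a-b)*(1 if rng.step>0 else -1)
E={}
L=[(cross(g[r],range(228,250)),r) for r in range(152,194,2)]
R=[(cross(g[r],range(290,265,-1)),r) for r in list(range(151,158))+list(range(186,196))]
T=[(c,cross(g[:,c],range(138,156))) for c in range(246,275,2)]
B=[(c,cross(g[:,c],range(208,188,-1))) for c in range(246,275,2)]
ls=[]
for n,Q in zip('LRTB',(L,R,T,B)):
    Q=[q for q in Q if None not in q]; P=plane(f,Q,6.)
    v=cv2.fitLine(P[:,:2].astype(np.float32),cv2.DIST_HUBER,0,.01,.01).ravel(); ls.append(v); print(n,len(Q),np.round(v,3))
def inter(a,b): 
    t=np.linalg.solve(np.c_[a[:2],-b[:2]],b[2:]-a[2:]); return a[2:]+a[:2]*t[0]
L,R,T,B=ls; C=np.array([inter(T,L),inter(T,R),inter(B,R),inter(B,L)]); print(np.round(C,1)); print(C.mean(0)); 
print([np.linalg.norm(C[i]-C[(i+1)%4]).round(1) for i in range(4)])
m=np.array
print('yaw',[np.arctan2(v[1],v[0]) for v in (L,R)],[np.arctan2(v[1],v[0])-np.pi/2 for v in (T,B)])
print('spindle', plane(f,[(373,185)],11.), plane(f,[(335.5,175.5)],6.))
print('roll',plane(f,[(157,181.3)],50.))
E
python3 m3.py
```

```text
L 21 [ 1.00000e+00 -2.80000e-02  5.52929e+02  1.03821e+02]
R 17 [ 1.0000e+00 -1.4000e-02  5.7499e+02 -1.7445e+01]
T 15 [1.60000e-02 1.00000e+00 6.39501e+02 4.22520e+01]
B 15 [1.80000e-02 1.00000e+00 4.88912e+02 3.89070e+01]
[[640.4 101.4]
 [638.5 -18.3]
 [487.9 -16.3]
 [490.1 105.6]]
[564.25305   43.096016]
[np.float32(119.7), np.float32(150.7), np.float32(121.8), np.float32(150.4)]
yaw [np.float32(-0.027961286), np.float32(-0.013713689)] [np.float32(-0.015727997), np.float32(-0.018241525)]
spindle [[ 524.35073438 -291.91722736   11.        ]] [[ 553.72338993 -183.06716962    6.        ]]
roll [[532.77395577 334.80089695  50.        ]]
```

>>> servo_tool(
  steps=[
    [[0.67, -0.5, 0], [0, 0, -1], 100],
    [[0.67, -0.5, 0], [0, 0, -1], 100],
    [[0.67, -0.5, 0], [0, 0, -1], 100],
    [[0.67, -0.5, 0], [0, 0, -1], 100],
    [[0.67, -0.5, 0], [0, 0, -1], 100],
  ],
)

```text
time: 0.57
eef_pos: [398.4, 437.9, 250.0]
orientation: [3.04, 0.793, -0.001]
force: [0.5, -0.3, 0.1]
finger_gap: 0.997
```

>>> servo_tool(
  steps=[
    [[0.67, -0.5, 0], [0, 0, -1], 100],
    [[0.67, -0.5, 0], [0, 0, -1], 100],
    [[0.67, -0.5, 0], [0, 0, -1], 100],
    [[0.67, -0.5, 0], [0, 0, -1], 100],
    [[0.67, -0.5, 0], [0, 0, -0.45], 100],
  ],
)

```text
time: 0.98
eef_pos: [532.6, 337.7, 249.9]
orientation: [3.141, -0.039, -0.001]
force: [0.8, 1.0, 0.1]
finger_gap: 1.004
```

```bash
cat >> h.py <<'E'
from scipy.spatial.transform import Rotation as R_
def st():
    s=bot.sense(); r=R_.from_rotvec(s['orientation']).as_matrix()
    print('t',round(s['time'],2),'tcp',np.round(s['eef_pos'],1),'tx',np.round(r[:,0],3),'tz',np.round(r[:,2],3),'F',np.round(s['force'],1),'gap',round(s['finger_gap'],3))
E
python3 - <<'E'
from h import *
st(); grab('wrist','w1')
E
```

```text
t 0.98 tcp [532.6 337.7 249.9] tx [ 1.    -0.025 -0.   ] tz [-0.001 -0.    -1.   ] F [0.8 1.  0.1] gap 1.004
```

View pics/w1.png

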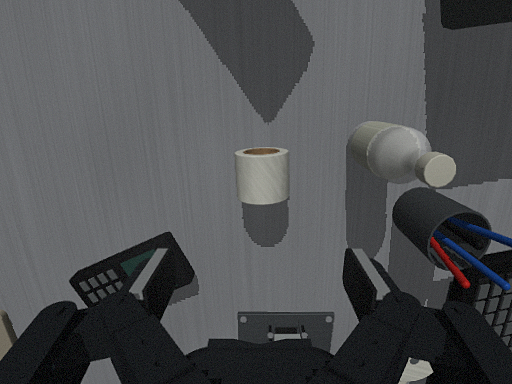

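```bash
python3 - <<'E'
from h import *
f=load('w1'); X=cloud(f); print(np.round(np.array(f['world_from_camera']),2).tolist())
m=(f['img'].min(2)>130).astype(np.uint8); m[:, :200]=0; m[:,320:]=0; m[:130]=0;m[230:]=0
n,l,s,c=cv2.connectedComponentsWithStats(m); i=1+np.argmax(s[1:,4]); print(s[i],c[i])
P=X[l==i]; q=P[P[:,2]>45]; print(q[:,2].max(),np.percentile(q[:,2],98)); print(cv2.minAreaRect(q[:,:2].astype(np.float32)), q.min(0),q.max(0))
# ridge line: cylinder fit of x vs y
from scipy.optimize import least_squares
q=P[(P[:,2]>25)]
q=q[(q[:,1]>q[:,1].min()+4)]
def r(p): # axis at (x0+a*(y-335)), z0, R=32
    return np.hypot((q[:,0]-p[0]-p[1]*(q[:,1]-335)),q[:,2]-p[2])-32
s=least_squares(r,[533,0,32],loss='soft_l1'); print(s.x,np.abs(s.fun).mean(),len(q))
t=P[P[:,2]>55]; print('y range top',np.percentile(t[:,1],[0,1,50,99,100]))
E
```

```text
[[1.0, -0.02, -0.01, 535.5], [-0.03, -0.95, -0.3, 415.67], [-0.0, 0.31, -0.95, 373.41], [0.0, 0.0, 0.0, 1.0]]
[ 235  147   53   57 1763] [261.49347703 176.47078843]
373.41025273630964 64.42982513396763
((536.3489990234375, 360.4991149902344), (55.29788589477539, 110.34957885742188), 0.601546049118042) [508.7083923  305.11981949  45.22969759] [564.00066257 415.66801064 373.41025274]
[ 5.36608260e+02 -1.62377755e-02  3.14077076e+01] 1.7065143768833977 1636
y range top [305.25115455 306.12975749 334.8039919  360.43373006 415.66801064]
```

>>> servo_tool(
  steps=[
    [[0.06, -0.1, -0.9], [0, 0, 0], 100],
    [[0, 0, -1], [0, 0, 0], 100],
    [[0, 0, -1], [0, 0, 0], 100],
    [[0, 0, -1], [0, 0, 0], 100],
    [[0, 0, -0.9], [0, 0, 0], 100],
  ],
)

```text
time: 1.45
eef_pos: [532.9, 334.5, 55.4]
orientation: [3.141, -0.028, -0.002]
force: [0.0, 0.2, 1.3]
finger_gap: 0.997
```

>>> servo_tool(
  steps=[
    [[0, 0, -0.6], [0, 0, 0], 100],
    [[0, 0, 0], [0, 0, 0], 100],
  ],
)

```text
time: 1.62
eef_pos: [528.8, 332.5, 26.5]
orientation: [3.136, -0.028, -0.017]
force: [-1.1, -0.8, -1.8]
finger_gap: 1.002
```

>>> servo_tool(
  force=25,
  steps=[
    [[0, 0, 0], [0, 0, 0], 50],
    [[0, 0, 0], [0, 0, 0], 50],
    [[0, 0, 0], [0, 0, 0], 50],
    [[0, 0, 0], [0, 0, 0], 50],
    [[0, 0, 0], [0, 0, 0], 50],
  ],
)

```text
time: 2.03
eef_pos: [535.3, 335.7, 36.5]
orientation: [-3.14, 0.028, -0.005]
force: [1.4, 1.2, 6.7]
finger_gap: 0.745
```

```bash
python3 - <<'E'
from h import *
st(); grab('wrist','w2')
E
```

```text
t 2.03 tcp [535.3 335.7  36.5] tx [ 1.    -0.018  0.003] tz [ 0.003  0.002 -1.   ] F [1.4 1.2 6.7] gap 0.745
```

View pics/w2.png

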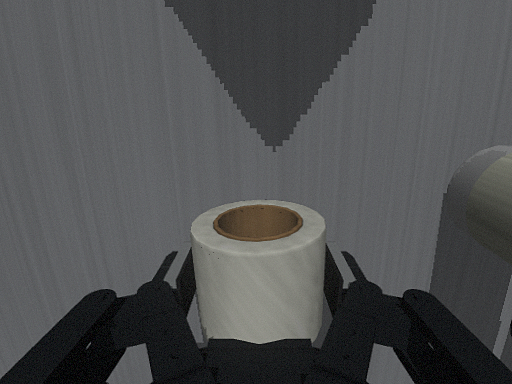

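>>> servo_tool(
  force=25,
  steps=[
    [[0, 0, 0], [0, 0, 0], 50],
    [[0, 0, 0], [0, 0, 0], 50],
    [[0, 0, 0], [0, 0, 0], 50],
  ],
)

```text
time: 2.33
eef_pos: [535.3, 335.8, 36.5]
orientation: [-3.14, 0.028, -0.005]
force: [-0.5, -0.7, 6.0]
finger_gap: 0.746
```

```bash
python3 - <<'E'
from h import *
f=load('w2'); X=cloud(f)
P=X[(f['range_z']>0)&(f['img'].min(2)>110)&(X[...,0]>495)&(X[...,0]<575)&(X[...,1]>290)&(X[...,1]<375)&(X[...,2]>12)]
print(len(P)); 
t=P[P[:,2]>52]; print('y top',np.percentile(t[:,1],[1,5,95,99]),'z',np.percentile(t[:,2],[50,98]), 'x',np.percentile(P[:,0],[1,99]))
e=X[(np.abs(X[...,0]-536)<28)&(X[...,1]>345)&(X[...,1]<375)&(X[...,2]>30)&(X[...,2]<62)&(f['img'].min(2)>100)]; print('face',len(e),np.percentile(e[:,1],[5,50,95]))
E
```

```text
11953
y top [316.32171851 319.47980394 360.19191349 360.63382736] z [61.36281117 64.18022238] x [508.30879497 563.23802187]
face 4259 [346.4484749  358.90341795 360.66473883]
```

>>> servo_tool(
  force=30,
  steps=[
    [[0, 0, 0.4], [0, 0, 0], 50],
    [[0, 0, 0.8], [0, 0, 0], 50],
    [[0, 0, 0.9], [0, 0, 0], 50],
    [[0, -0.4, 0.9], [0, 0, 0], 50],
    [[0.1, -0.9, 0.4], [0, 0, 0], 50],
  ],
)

```text
time: 2.75
eef_pos: [539.3, 286.7, 176.7]
orientation: [-3.137, 0.022, -0.011]
force: [1.6, 0.2, -0.1]
finger_gap: 0.746
```

>>> servo_tool(
  steps=[
    [[0.1, -0.9, 0.4], [0, 0, 0], 50],
    [[0.1, -0.9, 0.4], [0, 0, 0], 50],
    [[0.1, -0.9, 0.4], [0, 0, 0], 50],
    [[0.1, -0.9, 0.4], [0, 0, 0], 50],
    [[0.1, -0.9, 0], [0, 0, 0], 50],
  ],
)

```text
time: 3.17
eef_pos: [559.6, 101.6, 239.0]
orientation: [-3.141, 0.028, -0.01]
force: [1.4, 0.4, 0.1]
finger_gap: 0.745
```

>>> servo_tool(
  steps=[
    [[0.1, -0.9, 0], [0, 0, 0], 50],
    [[0.1, -0.9, 0], [0, 0, 0], 50],
    [[0, -0.9, 0], [0, 0, 0], 50],
    [[0, -0.9, 0], [0, 0, 0], 50],
    [[0, -0.4, 0], [0, 0, 0], 50],
  ],
)

```text
time: 3.58
eef_pos: [565.6, -61.2, 234.6]
orientation: [3.14, -0.032, 0.001]
force: [-0.0, 0.6, -1.5]
finger_gap: 0.746
```

>>> servo_tool(
  steps=[
    [[0, 0, 0], [0, 0, 0], 50],
    [[0, 0, 0], [0, 0, 0], 50],
    [[0, 0, 0], [0, 0, 0], 50],
    [[0, 0, 0], [0, 0, 0], 50],
  ],
)

```text
time: 3.92
eef_pos: [566.0, -55.8, 234.4]
orientation: [-3.141, 0.026, -0.0]
force: [0.4, 1.4, -1.5]
finger_gap: 0.742
```

```bash
python3 - <<'E'
from h import *
st(); f=grab('wrist','w3'); print(np.round(np.array(f['world_from_camera']),2).tolist())
E
```

```text
t 3.92 tcp [566.  -55.8 234.4] tx [ 1.    -0.017  0.   ] tz [ 0.  0. -1.] F [ 0.4  1.4 -1.5] gap 0.742
[[1.0, -0.02, -0.01, 568.19], [-0.02, -0.95, -0.3, 22.08], [-0.0, 0.3, -0.95, 357.92], [0.0, 0.0, 0.0, 1.0]]
```

View pics/w3.png

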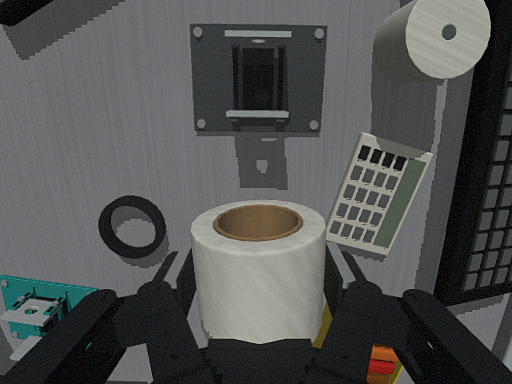

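Wrist view: stand plate spans (190–327, 23–136), with ears' top edges at rows 33 (far, +y) and 114 (near, −y). The roll is in the grip at (258,270). Measuring stand and ears.

```bash
cat > m4.py <<'E'
from h import *
f=load('w3'); g=cv2.cvtColor(f['img'],cv2.COLOR_RGB2GRAY); X=cloud(f)
m=(g[15:145,180:340]>100).astype(np.uint8)
# screws and ear tops
b=g[18:142,186:332]; m=((b>105)).astype(np.uint8)
n,l,s,c=cv2.connectedComponentsWithStats(m)
for i in range(1,n):
    if 8<s[i,4]<600: print(s[i],np.round(c[i]+[186,18],1), np.round(plane(f,[c[i]+[186,18]],8.)[0],1), 'depthZ',np.round(np.median(X[18:142,186:332][l==i],0),1))
# roll
P=X[(f['range_z']>0)&(f['img'].min(2)>110)&(X[...,0]>530)&(X[...,0]<600)&(X[...,1]>-90)&(X[...,1]<-10)&(X[...,2]>200)]
t=P[P[:,2]>245]; print('roll face y',np.percentile(t[:,1],[95,99]),'z',np.percentile(P[:,2],98),'x',np.percentile(P[:,0],[1,99]))
E
python3 m4.py
python3 - <<'E'
from h import *
g=cv2.imread('pics/w3.png'); cv2.imwrite('pics/w3c.png',cv2.resize(g[15:145,180:335],None,fx=4.5,fy=4.5,interpolation=cv2.INTER_CUBIC))
E
```

```text
[ 7  9  9 10 62] [197.2  31.3] [502.   97.6   8. ] depthZ [502.1  97.7   8.6]
[129  11   9   9  61] [318.9  33. ] [634.2  93.6   8. ] depthZ [634.2  93.5   8.5]
[ 39  12  66   7 401] [257.4  33.2] [567.3  94.1   8. ] depthZ [567.1  81.8  67.5]
[67 22 11  3 28] [258.1  40.8] [567.9  86.5   8. ] depthZ [567.9  80.3  40.5]
[ 40  92  63   7 373] [256.5 113.5] [564.7   9.1   8. ] depthZ [564.9  11.3  67.2]
[ 11 102   8   8  47] [200.9 123.1] [499.3  -0.6   8. ] depthZ [499.4  -0.5   8.3]
[124 103   8   8  44] [313.1 124.5] [630.9  -4.5   8. ] depthZ [630.7  -4.9   8.2]
[ 76 120  15   3  36] [268.1 139. ] [577.9 -20.6   8. ] depthZ [ 5.78e+02 -2.16e+01 -2.00e-01]
roll face y [-31.29060017 -30.8716395 ] z 261.9088174487352 x [532.45526781 593.95588992]
```

View pics/w3c.png

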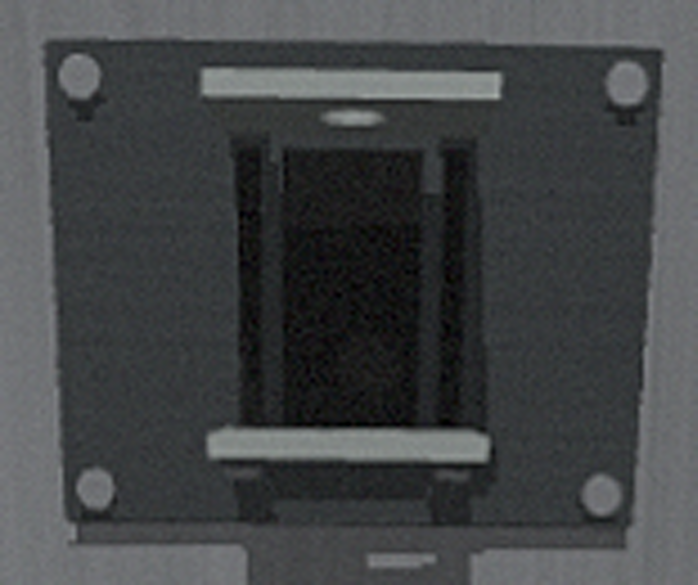

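>>> servo_tool(
  steps=[
    [[0, 0.66, -0.3], [0, 0, -0.1], 50],
    [[0, 0.66, -0.6], [0, 0, 0], 50],
    [[0, 0.66, -0.6], [0, 0, 0], 50],
    [[0, 0.66, -0.6], [0, 0, 0], 50],
    [[0, 0, 0], [0, 0, 0], 50],
  ],
)

```text
time: 4.38
eef_pos: [562.1, 54.0, 144.4]
orientation: [-3.139, 0.04, 0.013]
force: [-0.8, 0.8, -2.8]
finger_gap: 0.74
```

>>> servo_tool(
  steps=[
    [[0, 0, 0], [0, 0, 0], 50],
    [[0, 0, 0], [0, 0, 0], 50],
    [[0, 0, 0], [0, 0, 0], 50],
  ],
)

```text
time: 4.63
eef_pos: [567.0, 48.2, 151.9]
orientation: [3.141, -0.047, 0.004]
force: [0.8, -0.5, -0.1]
finger_gap: 0.745
```

```bash
python3 - <<'E'
from h import *
st(); f=grab('wrist','w4'); grab('scene','s4')
for n in ('w2','w3','w4'):
    f=load(n); hsv=cv2.cvtColor(f['img'],cv2.COLOR_RGB2HSV)
    m=((hsv[...,0]>5)&(hsv[...,0]<25)&(hsv[...,1]>90)).astype(np.uint8); m[:150]=0;m[260:]=0;m[:,:190]=0;m[:,330:]=0
    k,l,s,c=cv2.connectedComponentsWithStats(m);i=1+np.argmax(s[1:,4]); print(n,s[i],c[i])
    T=np.array(f['world_from_camera']); o,d=ray(f,[[s[i][0]+s[i][2]/2-.5,222]]); print('cam',T[:3,3].round(1),'ray at cam depth 140: x', (o+d*140)[0].round(1))
E
```

```text
t 4.63 tcp [567.   48.2 151.9] tx [ 1.    -0.03   0.003] tz [ 0.003 -0.    -1.   ] F [ 0.8 -0.5 -0.1] gap 0.745
w2 [ 214  205   88   37 2430] [258.37366255 222.68518519]
cam [537.2 413.5 160.1] ray at cam depth 140: x [535.7 358.5  30.7]
w3 [ 214  205   88   36 2426] [258.26957955 222.56842539]
cam [568.2  22.1 357.9] ray at cam depth 140: x [566.4 -33.  228.6]
w4 [ 214  205   88   37 2477] [257.97860315 222.61404925]
cam [569.9 126.2 275.4] ray at cam depth 140: x [567.7  71.  146.1]
```

View pics/w4.png

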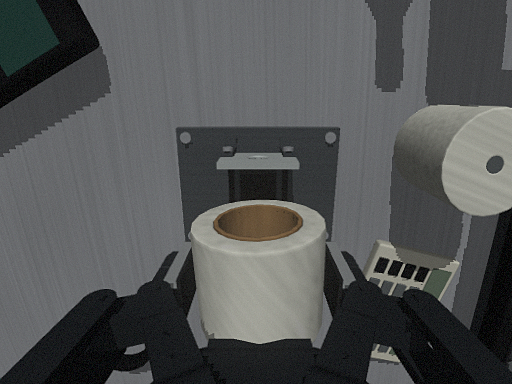

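```bash
python3 - <<'E'
from h import *
f=load('w4'); g=cv2.cvtColor(f['img'],cv2.COLOR_RGB2GRAY); X=cloud(f)
m=(g>95).astype(np.uint8); m[:118]=0;m[170:]=0;m[:,:178]=0;m[:,342:]=0
n,l,s,c=cv2.connectedComponentsWithStats(m)
for i in range(1,n):
    if s[i,4]>20: print(s[i],c[i].round(1),np.round(np.median(X[l==i],0),1), np.percentile(X[l==i],[5,95],axis=0).round(1).tolist())
m=(f['img'].min(2)>90)&(X[...,2]>160)&(X[...,2]<185)&(np.abs(X[...,0]-567)<20)&(X[...,1]<100); print('roll top y',np.percentile(X[m][:,1],[1,95,99]),np.percentile(X[m][:,2],98))
E
```

```text
[ 178  118  164   52 1502] [266.6 124.3] [ 5.776e+02  1.081e+02 -1.000e-01] [[502.4, 79.9, -1.3], [645.6, 112.6, 1.1]]
[180 132  11  11  87] [184.8 137.3] [502.1  97.4   8.2] [[498.3, 93.7, 7.1], [505.8, 101.2, 9.1]]
[325 132  11  11  89] [330.1 137.2] [633.9  93.5   8.2] [[630.2, 89.4, 6.9], [637.9, 97.2, 9.2]]
[223 147   9   4  30] [226.8 148.4] [543.   90.5  37. ] [[540.0, 88.9, 34.8], [545.5, 91.4, 38.9]]
[284 147   9   4  31] [287.9 148.5] [592.8  89.1  37.3] [[590.1, 87.4, 35.1], [595.4, 89.8, 38.7]]
[ 217  153   82   16 1154] [257.6 161.3] [568.2  83.8  65.6] [[541.5, 80.0, 33.6], [594.2, 85.1, 68.3]]
roll top y [29.32414978 72.81310015 73.15467298] 179.51782220013664
```

>>> servo_tool(
  steps=[
    [[-0.02, 0.04, -0.5], [0, 0, 0], 50],
    [[0, 0, -0.4], [0, 0, 0], 50],
    [[0, 0, 0], [0, 0, 0], 50],
    [[0, 0, 0], [0, 0, 0], 50],
    [[0, 0, 0], [0, 0, 0], 50],
  ],
)

```text
time: 5.15
eef_pos: [565.9, 49.8, 115.7]
orientation: [3.141, -0.048, 0.002]
force: [0.9, -0.1, -1.4]
finger_gap: 0.745
```

Descend 69.5 mm to TCP z≈46.

>>> servo_tool(
  steps=[
    [[0, 0, -0.35], [0, 0, 0], 50],
    [[0, 0, -0.35], [0, 0, 0], 50],
    [[0, 0, -0.35], [0, 0, 0], 50],
    [[0, 0, -0.35], [0, 0, 0], 50],
    [[0, 0, -0.1], [0, 0, 0], 50],
  ],
)

```text
time: 5.57
eef_pos: [564.9, 50.0, 53.6]
orientation: [3.141, -0.048, -0.001]
force: [0.1, 0.5, -1.6]
finger_gap: 0.741
```

>>> servo_tool(
  steps=[
    [[0, 0, 0], [0, 0, 0], 50],
    [[0, 0, 0], [0, 0, 0], 50],
    [[0, 0, 0], [0, 0, 0], 50],
  ],
)

```text
time: 5.82
eef_pos: [566.4, 50.2, 56.0]
orientation: [-3.141, 0.047, -0.004]
force: [0.9, 0.2, -0.6]
finger_gap: 0.741
```

>>> servo_tool(
  steps=[
    [[0, 0, -0.1], [0, 0, 0], 50],
    [[0, 0, -0.1], [0, 0, 0], 50],
    [[0, 0, 0], [0, 0, 0], 50],
    [[0, 0, 0], [0, 0, 0], 50],
    [[0, 0, 0], [0, 0, 0], 50],
  ],
)

```text
time: 6.23
eef_pos: [565.3, 50.2, 46.4]
orientation: [-3.141, 0.047, -0.0]
force: [1.6, -0.6, -0.2]
finger_gap: 0.746
```

>>> servo_tool(
  steps=[
    [[0, 0, -0.03], [0, 0, 0], 50],
    [[0, 0, 0], [0, 0, 0], 50],
    [[0, 0, 0], [0, 0, 0], 50],
    [[0, 0, 0], [0, 0, 0], 50],
  ],
)

```text
time: 6.57
eef_pos: [565.6, 50.2, 46.1]
orientation: [-3.141, 0.047, -0.001]
force: [-1.9, 0.0, 6.8]
finger_gap: 0.741
```

>>> servo_tool(
  steps=[
    [[0, 0, 0], [0, 0, 0], 78],
    [[0, 0, 0], [0, 0, 0], 82],
    [[0, 0, 0], [0, 0, 0], 90],
    [[0, 0, 0], [0, 0, 0], 100],
    [[0, 0, 0], [0, 0, 0], 100],
  ],
)

```text
time: 6.98
eef_pos: [565.0, 50.2, 44.9]
orientation: [-3.141, 0.047, 0.001]
force: [-0.9, -0.4, 0.1]
finger_gap: 0.998
```

>>> servo_tool(
  steps=[
    [[0, 0, 0], [0, 0, 0], 100],
    [[0, 0, 0], [0, 0, 0], 100],
    [[0, 0, 0.15], [0, 0, 0], 100],
    [[0, 0, 0.4], [0, 0, 0], 100],
    [[0, 0, 0.5], [0, 0, 0], 100],
  ],
)

```text
time: 7.4
eef_pos: [563.7, 50.2, 86.2]
orientation: [3.141, -0.047, -0.006]
force: [0.3, -0.4, 0.6]
finger_gap: 0.997
```

>>> servo_tool(
  steps=[
    [[0, 0, 0.8], [0, 0, 0], 100],
    [[0, 0, 0.8], [0, 0, 0], 100],
    [[0, 0, 0.5], [0, 0, 0], 100],
    [[0, 0, 0], [0, 0, 0], 100],
    [[0, 0, 0], [0, 0, 0], 100],
  ],
)

```text
time: 7.82
eef_pos: [566.5, 50.2, 173.5]
orientation: [-3.141, 0.047, -0.007]
force: [-0.0, -0.2, 0.2]
finger_gap: 1.0
```

```bash
python3 - <<'E'
from h import *
st(); f=grab('wrist','w5'); grab('scene','s5')
E
```

```text
t 7.82 tcp [566.5  50.2 173.5] tx [ 1.    -0.03   0.004] tz [ 0.004 -0.    -1.   ] F [-0.  -0.2  0.2] gap 1.0
```

View pics/w5.png

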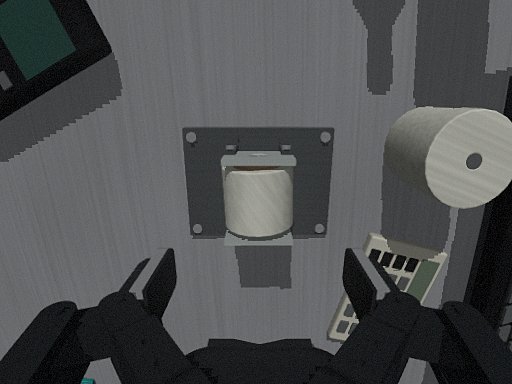

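>>> servo_tool(
  steps=[
    [[0, 0.4, -0.1], [-0.9, 0, 0], 100],
    [[0, 0.4, -0.1], [-0.9, 0, 0], 100],
    [[0, 0.4, -0.1], [-0.9, 0, 0], 100],
    [[0, 0.4, -0.1], [-0.9, 0, 0], 100],
    [[0, 0.4, -0.1], [-0.9, 0, 0], 100],
  ],
)

```text
time: 8.33
eef_pos: [564.8, 130.8, 150.4]
orientation: [2.596, -0.039, 0.012]
force: [0.4, -0.9, 0.1]
finger_gap: 1.001
```

>>> servo_tool(
  steps=[
    [[0, 0, 0], [0, 0, 0], 100],
    [[0, 0, 0], [0, 0, 0], 100],
    [[0, 0, 0], [0, 0, 0], 100],
    [[0, 0, 0], [0, 0, 0], 100],
  ],
)

```text
time: 8.67
eef_pos: [565.3, 129.1, 151.2]
orientation: [2.602, -0.041, 0.01]
force: [0.1, -0.5, -0.1]
finger_gap: 0.998
```

```bash
python3 - <<'E'
from h import *
st(); f=grab('wrist','w6'); print(np.round(np.array(f['world_from_camera']),3).tolist())
E
```

```text
t 8.67 tcp [565.3 129.1 151.2] tx [ 1.    -0.027  0.016] tz [-0.001 -0.513 -0.858] F [ 0.1 -0.5 -0.1] gap 0.998
[[1.0, -0.029, -0.011, 568.71], [-0.027, -0.66, -0.75, 259.382], [0.015, 0.75, -0.661, 217.005], [0.0, 0.0, 0.0, 1.0]]
```

View pics/w6.png

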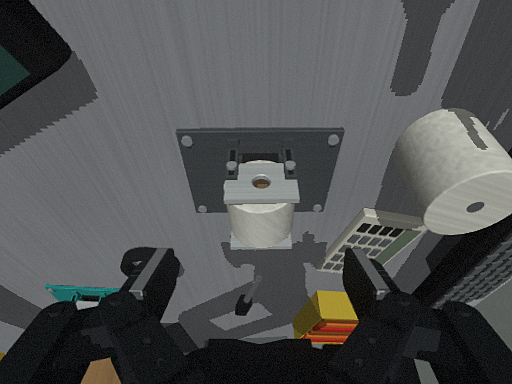

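```bash
python3 - <<'E'
from h import *
f=load('w6'); im=cv2.imread('pics/w6.png'); cv2.imwrite('pics/w6c.png',cv2.resize(im[120:255,170:350],None,fx=4.4,fy=4.4,interpolation=cv2.INTER_CUBIC))
g=cv2.cvtColor(f['img'],cv2.COLOR_RGB2GRAY).astype(int); print(g[160:215,262].tolist()); print(g[183,220:305].tolist())
E
```

```text
[125, 167, 175, 154, 145, 151, 150, 149, 148, 150, 142, 147, 145, 133, 209, 195, 129, 126, 140, 60, 58, 59, 57, 52, 91, 88, 89, 83, 116, 158, 156, 152, 149, 158, 153, 151, 150, 156, 152, 136, 129, 127, 133, 92, 183, 188, 188, 182, 185, 191, 189, 196, 202, 164, 149]
[59, 58, 55, 58, 115, 164, 149, 141, 146, 147, 147, 148, 150, 148, 144, 148, 149, 149, 147, 145, 147, 151, 145, 142, 149, 151, 146, 145, 151, 147, 152, 141, 91, 56, 56, 59, 58, 56, 58, 49, 55, 55, 52, 55, 51, 52, 53, 54, 49, 70, 118, 149, 152, 148, 152, 150, 149, 149, 149, 145, 149, 153, 152, 150, 151, 152, 148, 151, 148, 151, 150, 150, 149, 155, 151, 151, 157, 128, 48, 55, 62, 64, 64, 61, 57]
```

View pics/w6c.png

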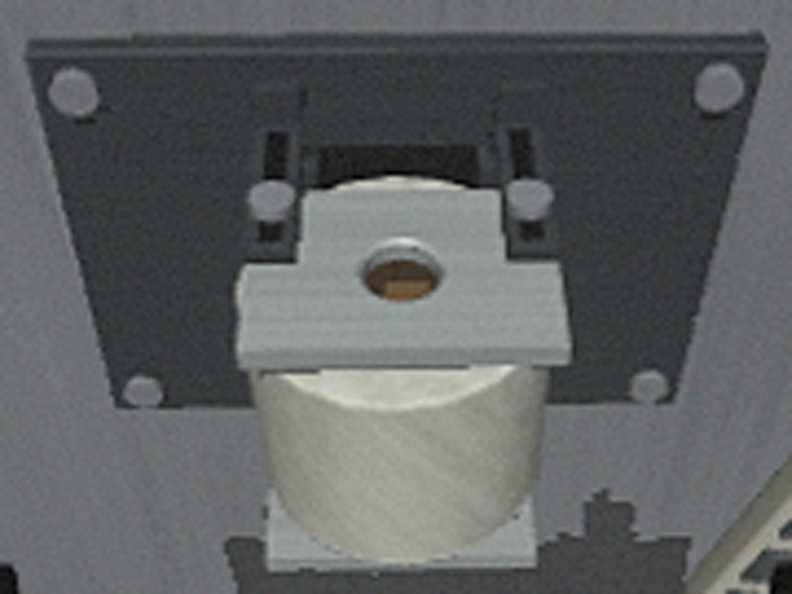

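```bash
python3 - <<'E'
from h import *
f=load('w6')
S=np.array([566.3,46.5]); yw=-0.030; ex=np.array([np.cos(yw),np.sin(yw)]); ey=np.array([-np.sin(yw),np.cos(yw)])
def onface(uv,yy):
    o,d=ray(f,uv); n=np.r_[ey,0]; t=((S@ey+yy)-o@n)/(d@n); return o+d*t[:,None]
for n,uv in dict(hole=(260.9,180.8),holetop=(261,188.3),holebot=(261,173.4),l=(251.5,181.5),r=(270.3,181.5),edge=(261,199.2)).items():
    P=onface([uv],38)[0]; print(n,P.round(1),'xs',((P[:2]-S)@ex).round(2))
print('inneredge top',onface([(261,202.9)],33)[0].round(1))
g=cv2.cvtColor(f['img'],cv2.COLOR_RGB2GRAY); X=cloud(f)
for c in [(186.5,140.5),(333,139.5),(202.5,208.5),(317.5,207.5)]:
    print(plane(f,[c],8.)[0].round(1))
m=np.zeros_like(g,bool); m[184:196,228:248]=1;m[184:196,275:292]=1
print('face depth stand y',np.median((X[m][:,:2]-S)@ey))
E
```

```text
hole [567.9  84.5  47.7] xs 0.48
holetop [567.8  84.5  56.2] xs 0.4
holebot [568.2  84.5  38.9] xs 0.73
l [560.1  84.7  48.4] xs -7.34
r [575.7  84.2  48.6] xs 8.27
edge [567.6  84.5  67.8] xs 0.18
inneredge top [567.5  79.5  67.4]
[502.4  98.1   8. ]
[633.8  94.2   8. ]
[500.1   1.    8. ]
[631.7  -3.2   8. ]
face depth stand y 37.78493666224723
```

>>> servo_tool(
  steps=[
    [[0, 0, 0.8], [0.9, 0, 0], 100],
    [[0, -0.3, 0.8], [0.9, 0, 0], 100],
    [[0, -0.8, 0.3], [0.9, 0, 0], 100],
    [[-0.1, -0.9, 0], [0.9, 0, 0], 100],
    [[-0.1, -0.9, 0], [0.9, 0, 0], 100],
  ],
)

```text
time: 9.13
eef_pos: [558.9, 12.2, 232.0]
orientation: [-3.137, 0.047, -0.018]
force: [-0.0, 0.8, -0.5]
finger_gap: 0.999
```

>>> servo_tool(
  steps=[
    [[-0.1, -0.95, 0], [0, 0, -0.4], 100],
    [[-0.1, -0.95, 0], [0, 0, -0.4], 100],
    [[-0.1, -0.95, 0], [0, 0, -0.4], 100],
    [[-0.1, -0.95, 0], [0, 0, -0.4], 100],
    [[-0.1, -0.95, 0], [0, 0, -0.4], 100],
  ],
)

```text
time: 9.55
eef_pos: [536.1, -179.4, 228.8]
orientation: [3.111, -0.431, 0.005]
force: [0.9, 0.7, -0.7]
finger_gap: 0.999
```

>>> servo_tool(
  steps=[
    [[-0.1, -0.95, 0], [0, 0, 0], 100],
    [[-0.1, -0.95, 0], [0, 0, 0], 100],
    [[0, -0.5, 0], [0, 0, 0], 100],
    [[0, 0, 0], [0, 0, 0], 100],
    [[0, 0, 0], [0, 0, 0], 100],
  ],
)

```text
time: 9.97
eef_pos: [528.2, -274.2, 228.2]
orientation: [3.112, -0.43, 0.003]
force: [0.6, 0.5, -0.5]
finger_gap: 1.002
```

```bash
python3 - <<'E'
from h import *
st(); f=grab('wrist','w7')
E
```

```text
t 9.97 tcp [ 528.2 -274.2  228.2] tx [ 0.962 -0.271  0.002] tz [ 0.002 -0.001 -1.   ] F [ 0.6  0.5 -0.5] gap 1.002
```

View pics/w7.png

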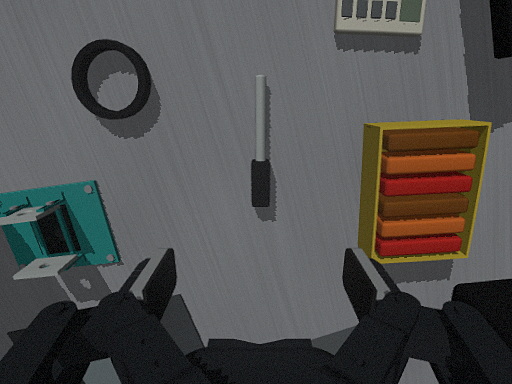

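```bash
python3 - <<'E'
from h import *
f=load('w7'); g=cv2.cvtColor(f['img'],cv2.COLOR_RGB2GRAY).astype(int); X=cloud(f)
def edges(row,lo,hi,dark):
    p=g[row,lo:hi]; 
    th=(p[:3].mean()+ (p.min() if dark else p.max()))/2
    idx=np.where(p<th if dark else p>th)[0]; return lo+idx[0],lo+idx[-1]
R=[];H=[]
for r in range(80,156,5): a,b=edges(r,248,275,False); R.append(((a+b)/2,r))
for r in range(166,204,4): a,b=edges(r,242,280,True); H.append(((a+b)/2,r)); 
print(R[::3],H[::2])
P=plane(f,R,14.); v=cv2.fitLine(P[:,:2].astype(np.float32),cv2.DIST_HUBER,0,.01,.01).ravel(); print('rod',v,np.arctan2(v[0],v[1]), np.arctan2(-v[0],-v[1]))
Q=plane(f,H,22.); v2=cv2.fitLine(Q[:,:2].astype(np.float32),cv2.DIST_HUBER,0,.01,.01).ravel(); print('handle',v2)
print(g[60:85,261].tolist(),g[150:215,261].tolist())
print('tip',plane(f,[(261,74.5)],11.),'shoulder',plane(f,[(261,160)],20.),'back top',plane(f,[(261,206)],22.))
m=(g<60);m[:158]=0;m[210:]=0;m[:,:245]=0;m[:,275:]=0; print('handle z',np.percentile(X[m][:,2],[5,50,95]))
E
```

```text
[(np.float64(258.5), 80), (np.float64(259.0), 95), (np.float64(258.5), 110), (np.float64(259.5), 125), (np.float64(259.5), 140), (np.float64(259.0), 155)] [(np.float64(260.5), 166), (np.float64(260.5), 174), (np.float64(260.5), 182), (np.float64(260.0), 190), (np.float64(261.0), 198)]
rod [ 2.6967889e-01  9.6295029e-01  5.4650879e+02 -2.1243452e+02] 0.27305955 -2.8685331
handle [ 2.4900387e-01  9.6850246e-01  5.2724561e+02 -2.8774124e+02]
[109, 106, 110, 110, 108, 109, 107, 106, 109, 109, 110, 110, 110, 108, 115, 147, 135, 122, 124, 122, 125, 125, 122, 122, 121] [125, 120, 122, 121, 123, 118, 122, 120, 120, 129, 131, 56, 30, 34, 32, 34, 32, 29, 37, 31, 32, 37, 28, 26, 29, 36, 34, 26, 25, 31, 41, 26, 25, 34, 38, 30, 34, 27, 29, 29, 23, 41, 32, 30, 32, 37, 29, 28, 37, 29, 33, 32, 29, 26, 34, 34, 23, 69, 72, 69, 66, 74, 73, 73, 73]
tip [[ 560.1415454  -172.37746383   11.        ]] shoulder [[ 534.9915524 -261.8921669   20.       ]] back top [[ 520.01660786 -315.3139474    22.        ]]
handle z [18.34667825 21.52656243 22.7773588 ]
```

>>> servo_tool(
  steps=[
    [[0, -0.2, -0.8], [0, 0, 0], 60],
    [[0, -0.17, -1], [0, 0, 0], 60],
    [[0, 0, -1], [0, 0, 0], 60],
    [[0, 0, -1], [0, 0, 0], 60],
    [[0, 0, -0.5], [0, 0, 0], 60],
  ],
)

```text
time: 10.43
eef_pos: [526.5, -283.7, 50.1]
orientation: [-3.11, 0.421, 0.008]
force: [-1.4, -0.5, -0.7]
finger_gap: 0.601
```

>>> servo_tool(
  steps=[
    [[0, 0, 0], [0, 0, 0], 60],
    [[0, 0, 0], [0, 0, 0], 60],
    [[0, 0, 0], [0, 0, 0], 60],
  ],
)

```text
time: 10.68
eef_pos: [530.7, -286.8, 57.8]
orientation: [3.112, -0.422, 0.005]
force: [1.8, 0.5, 0.8]
finger_gap: 0.599
```

```bash
python3 - <<'E'
from h import *
st(); f=grab('wrist','w8')
E
```

```text
t 10.68 tcp [ 530.7 -286.8   57.8] tx [ 0.964 -0.266  0.003] tz [ 0.003 -0.002 -1.   ] F [1.8 0.5 0.8] gap 0.599
```

View pics/w8.png

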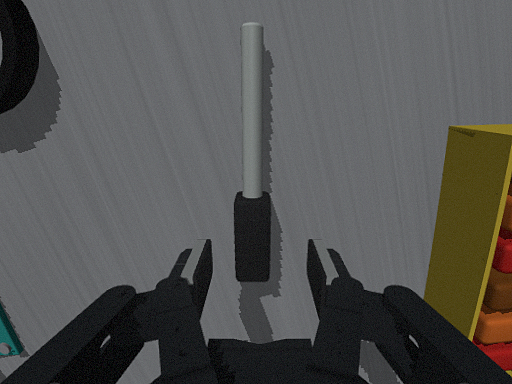

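>>> servo_tool(
  steps=[
    [[0, 0, 0], [0, 0, 0], 60],
    [[0, 0, 0], [0, 0, 0], 60],
    [[0, 0, 0], [0, 0, 0], 60],
  ],
)

```text
time: 10.98
eef_pos: [530.0, -287.1, 56.7]
orientation: [3.112, -0.423, 0.004]
force: [0.4, -0.2, 0.3]
finger_gap: 0.602
```

```bash
python3 - <<'E'
from h import *
st(); f=grab('wrist','w9'); g=cv2.cvtColor(f['img'],cv2.COLOR_RGB2GRAY).astype(int)
def mid(r,dark,lo=228,hi=282):
    p=g[r,lo:hi]; th=(p[:4].mean()+(p.min() if dark else p.max()))/2
    i=np.where(p<th if dark else p>th)[0]; return ((lo+i[0]+lo+i[-1])/2,i[-1]-i[0]+1)
for r in range(30,190,25): print(r,mid(r,False))
for r in range(205,280,15): print(r,mid(r,True))
print(g[15:35,253].tolist(),g[185:205,253].tolist(),g[268:292,253].tolist())
E
```

```text
t 10.98 tcp [ 530.  -287.1   56.7] tx [ 0.964 -0.267  0.002] tz [ 0.002 -0.001 -1.   ] F [ 0.4 -0.2  0.3] gap 0.602
30 (np.float64(250.0), np.int64(11))
55 (np.float64(249.5), np.int64(10))
80 (np.float64(250.0), np.int64(11))
105 (np.float64(250.0), np.int64(11))
130 (np.float64(250.0), np.int64(9))
155 (np.float64(250.5), np.int64(12))
180 (np.float64(250.0), np.int64(9))
205 (np.float64(253.0), np.int64(37))
220 (np.float64(253.0), np.int64(37))
235 (np.float64(253.0), np.int64(37))
250 (np.float64(253.0), np.int64(37))
265 (np.float64(253.5), np.int64(36))
[109, 106, 107, 104, 103, 109, 150, 148, 140, 124, 133, 129, 129, 128, 128, 130, 132, 132, 129, 127] [127, 120, 123, 122, 127, 127, 121, 128, 120, 122, 120, 131, 134, 63, 27, 27, 37, 35, 34, 36] [30, 25, 29, 22, 31, 20, 21, 9, 25, 29, 29, 22, 28, 33, 46, 71, 64, 72, 67, 69, 68, 69, 67, 63]
```

```bash
python3 - <<'E'
from h import *
f=load('w9')
a=plane(f,[(253,198)],22.)[0];b=plane(f,[(253.5,282.5)],22.)[0];t=plane(f,[(252,21)],11.)[0]
c=plane(f,[(253,205)],22.)[0];d=plane(f,[(253.5,275)],22.)[0]
print(a,b,(a+b)/2,np.linalg.norm(a-b),t, 'center from tip', t[:2]-122*(c-d)[:2]/np.linalg.norm((c-d)[:2]), 'ang',np.arctan2(*(c-d)[:2]))
print(np.arctan2(*(t-(a+b)/2)[:2]))
E
```

```text
[ 534.38163704 -261.8740935    22.        ] [ 519.265339   -316.21401174   22.        ] [ 526.82348802 -289.04405262   22.        ] 56.403272790998074 [ 559.09329652 -171.92435121   11.        ] center from tip [ 526.52757214 -289.49762027] ang 0.27020828197953006
0.2688574299486506
```

>>> servo_tool(
  steps=[
    [[-0.08, -0.05, -0.4], [0, 0, 0], 60],
    [[0, 0, -0.4], [0, 0, 0], 60],
    [[0, 0, -0.05], [0, 0, 0], 60],
    [[0, 0, 0], [0, 0, 0], 60],
    [[0, 0, 0], [0, 0, 0], 60],
  ],
)

```text
time: 11.45
eef_pos: [526.1, -288.7, 21.6]
orientation: [3.113, -0.423, 0.0]
force: [-0.1, 1.0, 1.1]
finger_gap: 0.598
```

>>> servo_tool(
  steps=[
    [[0, 0, 0], [0, 0, 0], 60],
    [[0, 0, 0], [0, 0, 0], 60],
    [[0, 0, 0], [0, 0, 0], 60],
  ],
)

```text
time: 11.7
eef_pos: [526.6, -289.0, 22.1]
orientation: [3.112, -0.423, 0.002]
force: [0.7, 0.3, 0.3]
finger_gap: 0.599
```

>>> servo_tool(
  force=50,
  steps=[
    [[0, 0, 0], [0, 0, 0], 35],
    [[0, 0, 0], [0, 0, 0], 28],
    [[0, 0, 0], [0, 0, 0], 15],
    [[0, 0, 0], [0, 0, 0], 10],
    [[0, 0, 0], [0, 0, 0], 10],
  ],
)

```text
time: 12.12
eef_pos: [526.3, -288.8, 21.6]
orientation: [3.113, -0.423, 0.001]
force: [-0.1, 0.1, 3.9]
finger_gap: 0.239
```

>>> servo_tool(
  steps=[
    [[0, 0, 0], [0, 0, 0], 10],
    [[0, 0, 0], [0, 0, 0], 10],
    [[0, 0, 0], [0, 0, 0], 10],
  ],
)

```text
time: 12.37
eef_pos: [526.3, -288.8, 21.5]
orientation: [3.113, -0.423, 0.001]
force: [0.4, 0.4, 4.7]
finger_gap: 0.242
```

>>> servo_tool(
  steps=[
    [[0, 0, 0.4], [0, 0, 0], 10],
    [[0, 0, 0.8], [0, 0, 0], 10],
    [[0, 0.4, 0.7], [0, 0, 0], 10],
    [[0.2, 0.8, 0], [0, 0, 0.5], 10],
    [[0.3, 0.9, 0], [0, 0, 0.5], 10],
  ],
)

```text
time: 12.78
eef_pos: [546.7, -205.8, 99.3]
orientation: [3.131, -0.236, 0.005]
force: [0.7, 0.0, -2.6]
finger_gap: 0.244
```

>>> servo_tool(
  steps=[
    [[0.2, 0.9, 0], [0, 0, 0.5], 10],
    [[0.17, 0.7, 0], [0, 0, 0.5], 10],
    [[0, 0, 0], [0, 0, 0], 10],
    [[0, 0, 0], [0, 0, 0], 10],
    [[0, 0, 0], [0, 0, 0], 10],
  ],
)

```text
time: 13.2
eef_pos: [560.3, -140.6, 96.5]
orientation: [3.141, -0.047, -0.002]
force: [0.1, -0.3, -0.7]
finger_gap: 0.245
```

>>> servo_tool(
  steps=[
    [[0, 0, -0.4], [0, 0, 0], 10],
    [[0, 0, -0.4], [0, 0, 0], 10],
    [[0, 0, 0], [0, 0, 0], 10],
    [[0, 0, 0], [0, 0, 0], 10],
    [[0, 0, 0], [0, 0, 0], 10],
  ],
)

```text
time: 13.62
eef_pos: [560.7, -141.5, 65.5]
orientation: [3.141, -0.049, 0.0]
force: [0.5, -0.4, -0.6]
finger_gap: 0.246
```

```bash
python3 - <<'E'
from h import *
st(); f=grab('wrist','w10'); grab('scene','s10')
E
```

```text
t 13.62 tcp [ 560.7 -141.5   65.5] tx [ 1.    -0.031  0.   ] tz [-0. -0. -1.] F [ 0.5 -0.4 -0.6] gap 0.246
```

View pics/w10.png

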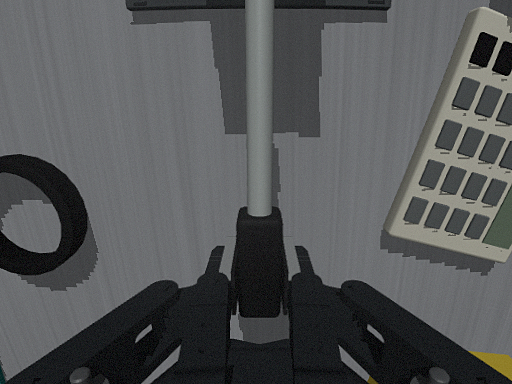

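View pics/s10.png

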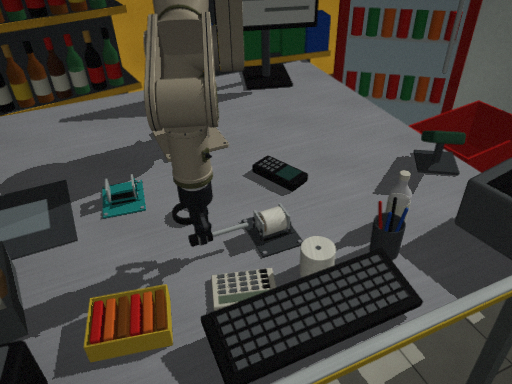

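```bash
cat > rod.py <<'E'
from h import *
import sys
def fit(n,tcp):
    f=load(n); g=cv2.cvtColor(f['img'],cv2.COLOR_RGB2GRAY).astype(int); X=cloud(f)
    C=[];Z=[];rows=range(4,205,4)
    for r in rows:
        p=g[r,225:300]; i=np.where(p>105)[0]
        # rod cols: contiguous around 261
        x=np.array([c for c in range(244,278)]); q=f['range_z'][r,244:278]; X_=X[r,244:278]
        m=X_[:,2]>tcp[2]-11-4
        if m.sum()<8: continue
        cols=x[m]; 
        C.append(((cols[0]+cols[-1])/2,r)); mm=X_[m]; k=len(mm)//2; Z.append(np.r_[r,np.median(mm[k-3:k+3],0),m.sum(),np.sqrt(((mm[-1]-mm[0])**2).sum())])
    C=np.array(C);Z=np.array(Z)
    P=plane(f,C,tcp[2]-11.); v=cv2.fitLine(P[:,:2].astype(np.float32),cv2.DIST_HUBER,0,.01,.01).ravel()
    a=np.arctan2(v[0],v[1]); 
    if abs(a)>1.5: a-=np.sign(a)*np.pi
    pz=np.polyfit(Z[:,2],Z[:,3],1); z0=np.polyval(pz,tcp[1]); 
    x0=v[2]+np.tan(a)*(tcp[1]-v[3])
    print('yaw tilt',a,'x at tcp y',x0,'pitch',pz[0],'axis z at shoulder',np.polyval(pz,tcp[1]+28)-6,'at nose',np.polyval(pz,tcp[1]+122)-6,'resid',np.std(Z[:,3]-np.polyval(pz,Z[:,2])), 'y span',Z[:,2].min(),Z[:,2].max(), Z[::8].round(1).tolist())
    return f,C,Z
if __name__=='__main__':
    fit(sys.argv[1],[float(a) for a in sys.argv[2:5]])
E
python3 rod.py w10 560.7 -141.5 65.5
python3 - <<'E'
import cv2
s=cv2.imread('pics/s10.png'); cv2.imwrite('pics/s10c.png',cv2.resize(s[190:260,180:310],None,fx=6,fy=6,interpolation=cv2.INTER_CUBIC))
E
```

```text
yaw tilt 0.027973967 x at tcp y 561.9034 pitch 0.0019825092642112418 axis z at shoulder 54.71222169302073 at nose 54.898577563856584 resid 0.30210095275181253 y span -109.37448130913242 -26.811118434910888 [[4.0, 564.9, -26.8, 61.0, 29.0, 11.4], [36.0, 564.6, -38.4, 60.8, 29.0, 11.6], [68.0, 564.6, -50.4, 60.6, 28.0, 11.4], [100.0, 564.2, -63.0, 60.7, 28.0, 11.7], [132.0, 563.8, -76.3, 60.8, 26.0, 11.2], [164.0, 563.3, -90.3, 61.2, 26.0, 11.5], [196.0, 562.9, -105.4, 60.6, 24.0, 11.1]]
```

View pics/s10c.png

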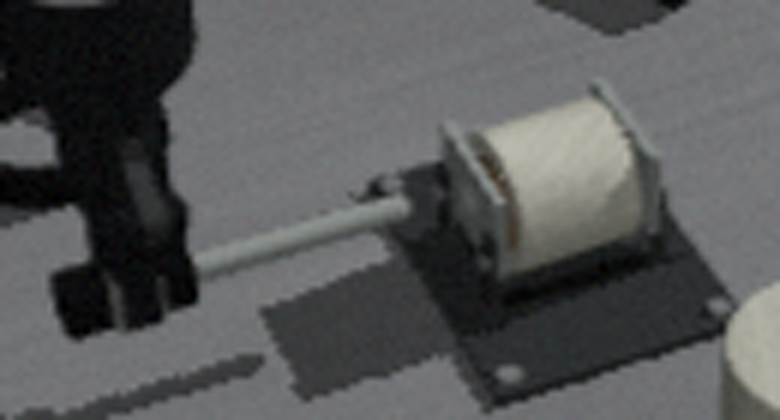

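```bash
python3 - <<'E'
from h import *
for n in ('w5','w3'):
    f=load(n); X=cloud(f); g=f['img'].min(2)
    m=(g>90)&(X[...,2]>63)&(X[...,2]<80)&(X[...,1]>18)&(X[...,1]<74)&(np.abs(X[...,0]-566)<40)
    if m.sum()>50:
        P=X[m]; 
        from scipy.optimize import least_squares
        s=least_squares(lambda p:np.hypot(P[:,0]-p[0]-.03*(P[:,1]-46.5),P[:,2]-p[1])-32,[566,41],loss='soft_l1'); print(n,'roll axis x,z',s.x,len(P),'y',np.percentile(P[:,1],[1,99]),'top',np.percentile(P[:,2],[50,98]))
    for y0,y1 in ((5,15),(77,87)):
        m=(g>85)&(X[...,2]>60)&(X[...,2]<72)&(X[...,1]>y0)&(X[...,1]<y1)&(np.abs(X[...,0]-566)<45)
        P=X[m]; print(n,'ear',len(P),np.percentile(P[:,0],[.5,99.5]).round(1),np.percentile(P[:,0],[.5,99.5]).mean().round(1),np.median(P,0).round(1),P[:,2].std().round(2))
    m=(X[...,0]>500)&(X[...,0]<640)&(X[...,1]<-25)&(X[...,2]<5)&(f['range_z']>0); print('table z',np.median(X[m][:,2]) if m.sum() else None)
E
```

```text
w5 roll axis x,z [566.76436051  41.24190086] 3359 y [20.11136963 73.45008948] top [71.22695211 74.05798665]
w5 ear 493 [536.2 595.2] 565.7 [565.6  11.4  67.1] 1.78
w5 ear 599 [538.2 597.3] 567.7 [567.8  82.4  67.2] 1.56
table z -0.34881593592666604
w3 ear 294 [535.9 595.7] 565.8 [567.7  10.9  67.4] 0.86
w3 ear 421 [538.3 596.9] 567.6 [565.4  81.8  67.5] 0.76
table z -0.241612179646836
```

>>> servo_tool(
  steps=[
    [[0, 0, -0.19], [0, 0, 0], 10],
    [[0, 0.25, 0], [0, 0, 0], 10],
    [[0, 0.25, 0], [0, 0, 0], 10],
    [[0, 0, 0], [0, 0, 0], 10],
    [[0, 0, 0], [0, 0, 0], 10],
  ],
)

```text
time: 14.13
eef_pos: [560.8, -119.5, 57.5]
orientation: [-3.141, 0.044, 0.0]
force: [-0.9, 0.3, -1.3]
finger_gap: 0.245
```

>>> servo_tool(
  steps=[
    [[0, 0, 0], [0, 0, 0], 10],
    [[0, 0, 0], [0, 0, 0], 10],
    [[0, 0, 0], [0, 0, 0], 10],
  ],
)

```text
time: 14.38
eef_pos: [560.9, -120.7, 57.7]
orientation: [3.141, -0.047, 0.0]
force: [-0.5, 0.2, -0.6]
finger_gap: 0.244
```

```bash
python3 - <<'E'
from h import *
st(); f=grab('wrist','w11'); grab('scene','s11')
s=cv2.imread('pics/s11.png'); cv2.imwrite('pics/s11c.png',cv2.resize(s[195:260,220:310],None,fx=8,fy=8,interpolation=cv2.INTER_CUBIC))
E
python3 rod.py w11 561 -121 58
```

```text
t 14.38 tcp [ 560.9 -120.7   57.7] tx [ 1.   -0.03  0.  ] tz [ 0. -0. -1.] F [-0.5  0.2 -0.6] gap 0.244
yaw tilt 0.026602224 x at tcp y 562.0717 pitch 0.0003744289978329452 axis z at shoulder 46.91661428140968 at nose 46.95181060720597 resid 0.25182913978776567 y span -88.40275197626465 -5.9203026747161225 [[4.0, 564.9, -5.9, 52.7, 29.0, 11.3], [36.0, 564.6, -17.6, 53.1, 29.0, 11.5], [68.0, 564.6, -29.6, 53.0, 28.0, 11.6], [100.0, 564.2, -42.2, 52.8, 28.0, 11.8], [132.0, 563.9, -55.5, 52.7, 26.0, 11.1], [164.0, 563.4, -69.5, 53.1, 26.0, 11.6], [196.0, 563.0, -84.5, 53.2, 24.0, 11.1]]
```

View pics/s11c.png

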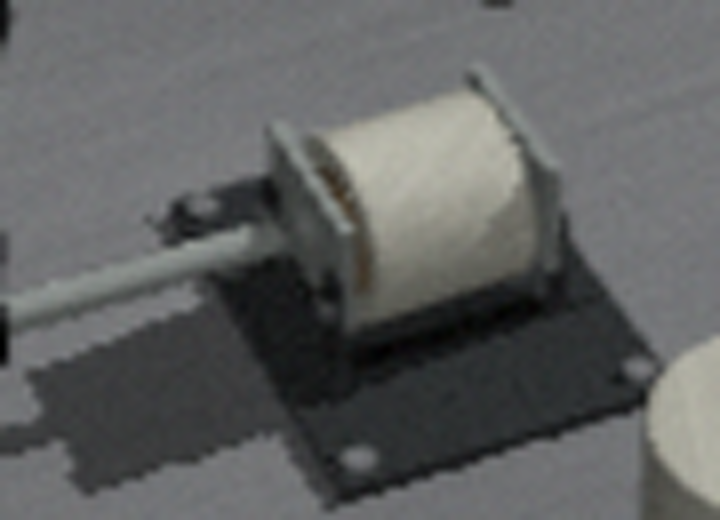

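View pics/w11.png

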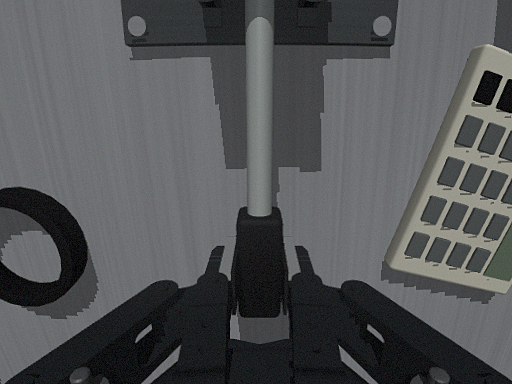

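>>> servo_tool(
  steps=[
    [[0, 0.06, 0.01], [0, 0, 0], 10],
    [[0.0, 0.06, 0], [0, 0, 0], 10],
    [[0.01, 0.06, 0], [0, 0, 0], 10],
    [[0, 0, 0], [0, 0, 0], 10],
    [[0, 0, 0], [0, 0, 0], 10],
  ],
)

```text
time: 14.9
eef_pos: [561.2, -113.2, 57.9]
orientation: [3.141, -0.047, -0.0]
force: [0.5, 0.5, -1.2]
finger_gap: 0.251
```

>>> servo_tool(
  steps=[
    [[0, 0.04, 0], [0, 0, 0], 10],
    [[0, 0.02, 0], [0, 0, 0], 10],
    [[0, 0, 0], [0, 0, 0], 10],
  ],
)

```text
time: 15.15
eef_pos: [561.2, -110.8, 57.9]
orientation: [-3.141, 0.047, -0.0]
force: [0.1, 0.0, -1.2]
finger_gap: 0.243
```

>>> servo_tool(
  steps=[
    [[0, 0.04, 0], [0, 0, 0], 10],
    [[0, 0.02, 0], [0, 0, 0], 10],
    [[0, 0, 0], [0, 0, 0], 10],
    [[0, 0, 0], [0, 0, 0], 10],
  ],
)

```text
time: 15.48
eef_pos: [561.2, -108.5, 57.9]
orientation: [3.141, -0.047, 0.0]
force: [0.7, 0.2, -1.7]
finger_gap: 0.244
```

>>> servo_tool(
  steps=[
    [[0, 0.04, 0], [0, 0, 0], 10],
    [[0, 0.04, 0], [0, 0, 0], 10],
    [[0, 0, 0], [0, 0, 0], 10],
    [[0, 0, 0], [0, 0, 0], 10],
  ],
)

```text
time: 15.82
eef_pos: [561.1, -105.2, 57.9]
orientation: [-3.141, 0.047, 0.0]
force: [0.3, -0.2, -0.8]
finger_gap: 0.247
```

```bash
python3 - <<'E'
from h import *
st(); f=grab('wrist','w12'); s=grab('scene','s12')
s=cv2.imread('pics/s12.png'); cv2.imwrite('pics/s12c.png',cv2.resize(s[195:260,220:310],None,fx=8,fy=8,interpolation=cv2.INTER_CUBIC))
E
python3 rod.py w12 561 -105 58
```

```text
t 15.82 tcp [ 561.1 -105.2   57.9] tx [ 1.   -0.03 -0.  ] tz [-0.  0. -1.] F [ 0.3 -0.2 -0.8] gap 0.247
yaw tilt 0.029185966 x at tcp y 562.18567 pitch 0.007052569744317577 axis z at shoulder 46.97834615006613 at nose 47.64128770603199 resid 0.6392651403862151 y span -72.84353281382263 8.264138164966123 [[4.0, 565.9, 8.3, 57.5, 34.0, 12.8], [36.0, 564.8, -2.1, 53.4, 29.0, 11.6], [68.0, 564.9, -14.1, 53.0, 28.0, 11.4], [100.0, 564.5, -26.7, 53.5, 28.0, 11.9], [132.0, 564.1, -39.9, 53.7, 26.0, 11.2], [164.0, 563.7, -53.9, 53.8, 26.0, 11.6], [196.0, 563.2, -69.0, 53.3, 24.0, 10.9]]
```

View pics/s12c.png

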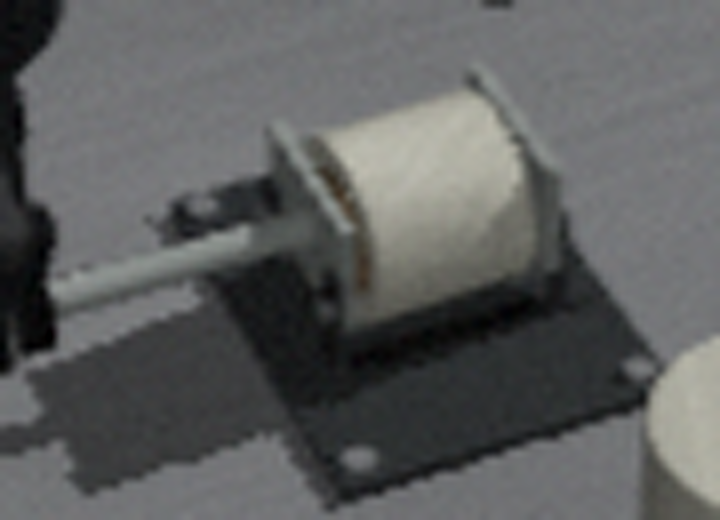

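>>> servo_tool(
  steps=[
    [[0.01, 0.2, 0], [0, 0, 0], 10],
    [[0, 0.2, 0], [0, 0, 0], 10],
    [[0.01, 0.2, 0], [0, 0, 0], 10],
    [[0, 0, 0], [0, 0, 0], 10],
    [[0, 0, 0], [0, 0, 0], 10],
  ],
)

```text
time: 16.33
eef_pos: [562.0, -80.5, 57.9]
orientation: [3.141, -0.045, -0.0]
force: [1.0, -1.1, -1.6]
finger_gap: 0.243
```

>>> servo_tool(
  steps=[
    [[0, 0.2, 0], [0, 0, 0], 10],
    [[0.01, 0.2, 0], [0, 0, 0], 10],
    [[0, 0.1, 0], [0, 0, 0], 10],
    [[0, 0, 0], [0, 0, 0], 10],
    [[0, 0, 0], [0, 0, 0], 10],
  ],
)

```text
time: 16.75
eef_pos: [562.4, -61.0, 57.9]
orientation: [3.141, -0.046, -0.0]
force: [-0.6, -0.1, -0.7]
finger_gap: 0.246
```

>>> servo_tool(
  steps=[
    [[0.01, 0.06, 0], [0, 0, 0], 10],
    [[0, 0.06, 0], [0, 0, 0], 10],
    [[0, 0, 0], [0, 0, 0], 10],
    [[0, 0, 0], [0, 0, 0], 10],
  ],
)

```text
time: 17.08
eef_pos: [562.8, -56.6, 57.9]
orientation: [3.141, -0.047, 0.0]
force: [0.9, 0.8, -1.0]
finger_gap: 0.251
```

```bash
python3 - <<'E'
from h import *
st(); f=grab('wrist','w13')
E
python3 rod.py w13 563 -55 58
```

```text
t 17.08 tcp [562.8 -56.6  57.9] tx [ 1.   -0.03  0.  ] tz [ 0. -0. -1.] F [ 0.9  0.8 -1. ] gap 0.251
yaw tilt 0.036262706 x at tcp y 563.5843 pitch 0.3796667572357038 axis z at shoulder 42.001074493555976 at nose 77.68974967371213 resid 4.735692663395173 y span -24.231788714552515 52.20219696443482 [[4.0, 567.3, 52.2, 73.9, 34.0, 11.0], [36.0, 567.0, 42.6, 73.4, 34.0, 11.2], [68.0, 566.7, 32.5, 73.6, 34.0, 11.6], [100.0, 566.4, 21.9, 74.2, 34.0, 11.8], [132.0, 566.1, 10.1, 67.4, 34.0, 12.6], [164.0, 565.3, -5.4, 53.1, 26.0, 11.6], [196.0, 564.8, -20.5, 52.6, 24.0, 11.0]]
```

View pics/w13.png

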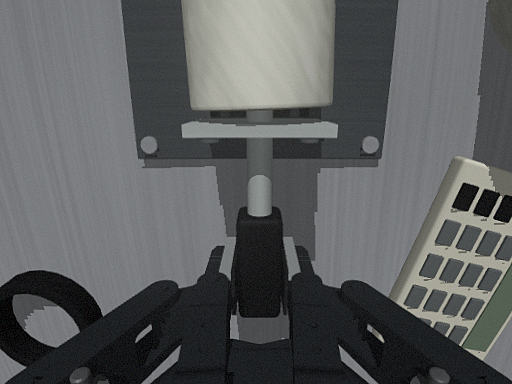

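>>> servo_tool(
  steps=[
    [[0, 0.1, 0], [0, 0, 0], 10],
    [[0.01, 0.1, 0], [0, 0, 0], 10],
    [[0, 0.04, 0], [0, 0, 0], 10],
    [[0, 0, 0], [0, 0, 0], 10],
    [[0, 0, 0], [0, 0, 0], 10],
  ],
)

```text
time: 17.55
eef_pos: [563.2, -46.8, 57.9]
orientation: [3.141, -0.046, -0.0]
force: [1.1, -0.4, -0.9]
finger_gap: 0.245
```

>>> servo_tool(
  steps=[
    [[0, 0.04, 0], [0, 0, 0], 10],
    [[0, 0.04, 0], [0, 0, 0], 10],
    [[0, 0, 0], [0, 0, 0], 10],
    [[0, 0, 0], [0, 0, 0], 10],
  ],
)

```text
time: 17.88
eef_pos: [563.1, -43.7, 57.9]
orientation: [3.141, -0.047, -0.0]
force: [0.4, -0.0, -0.4]
finger_gap: 0.24
```

>>> servo_tool(
  steps=[
    [[0, 0.04, 0], [0, 0, 0], 10],
    [[0, 0.04, 0], [0, 0, 0], 10],
    [[0, 0, 0], [0, 0, 0], 10],
    [[0, 0, 0], [0, 0, 0], 10],
  ],
)

```text
time: 18.22
eef_pos: [563.1, -40.5, 57.9]
orientation: [-3.141, 0.047, 0.0]
force: [-0.6, -0.3, -0.3]
finger_gap: 0.243
```

>>> servo_tool(
  steps=[
    [[0, 0.04, 0], [0, 0, 0], 10],
    [[0, 0.04, 0], [0, 0, 0], 10],
    [[0.01, 0.04, 0], [0, 0, 0], 10],
    [[0, 0, 0], [0, 0, 0], 10],
  ],
)

```text
time: 18.55
eef_pos: [563.6, -35.4, 57.9]
orientation: [-3.141, 0.047, -0.0]
force: [0.4, -0.5, -1.0]
finger_gap: 0.245
```

>>> servo_tool(
  steps=[
    [[0, 0.06, 0], [0, 0, 0], 10],
    [[0, 0.06, 0], [0, 0, 0], 10],
    [[0, 0.06, 0], [0, 0, 0], 10],
    [[0, 0, 0], [0, 0, 0], 10],
    [[0, 0, 0], [0, 0, 0], 10],
  ],
)

```text
time: 18.97
eef_pos: [563.5, -28.4, 57.9]
orientation: [3.141, -0.047, -0.0]
force: [0.2, -1.4, -1.1]
finger_gap: 0.245
```

>>> servo_tool(
  steps=[
    [[0, 0.04, 0], [0, 0, 0], 10],
    [[0.01, 0.04, 0], [0, 0, 0], 10],
    [[0, 0.02, 0], [0, 0, 0], 10],
    [[0, 0, 0], [0, 0, 0], 10],
  ],
)

```text
time: 19.3
eef_pos: [564.0, -24.4, 57.9]
orientation: [-3.141, 0.047, -0.0]
force: [-0.1, -0.6, -0.8]
finger_gap: 0.246
```

```bash
python3 - <<'E'
from h import *
st(); f=grab('wrist','w14'); s=grab('scene','s14')
s=cv2.imread('pics/s14.png'); cv2.imwrite('pics/s14c.png',cv2.resize(s[190:260,220:310],None,fx=8,fy=8,interpolation=cv2.INTER_CUBIC))
E
```

```text
t 19.3 tcp [564.  -24.4  57.9] tx [ 1.   -0.03  0.  ] tz [ 0.  0. -1.] F [-0.1 -0.6 -0.8] gap 0.246
```

View pics/w14.png

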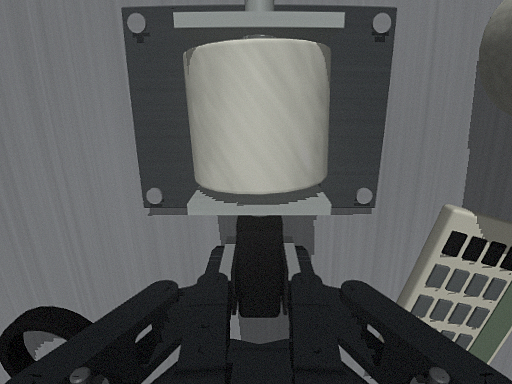

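View pics/s14c.png

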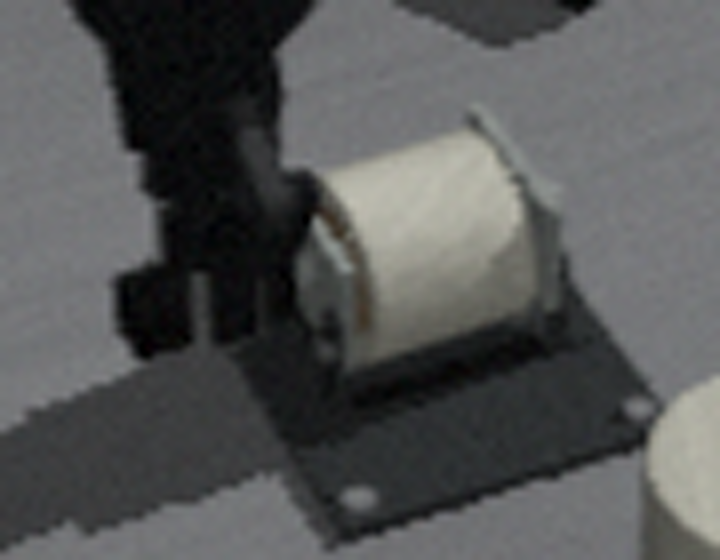

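Rod is emerging beyond the far ear at (258,4). About 4–5 mm remain. Feel for the shoulder in small steps.

>>> servo_tool(
  steps=[
    [[0, 0.04, 0], [0, 0, 0], 10],
    [[0, 0.03, 0], [0, 0, 0], 10],
    [[0, 0, 0], [0, 0, 0], 10],
    [[0, 0, 0], [0, 0, 0], 10],
  ],
)

```text
time: 19.73
eef_pos: [563.9, -21.7, 57.9]
orientation: [-3.141, 0.047, 0.0]
force: [0.4, -0.0, -0.7]
finger_gap: 0.246
```

>>> servo_tool(
  steps=[
    [[0, 0.02, 0], [0, 0, 0], 10],
    [[0, 0, 0], [0, 0, 0], 10],
    [[0, 0, 0], [0, 0, 0], 10],
  ],
)

```text
time: 19.98
eef_pos: [564.0, -21.0, 57.9]
orientation: [3.141, -0.047, 0.0]
force: [0.0, -0.8, -0.4]
finger_gap: 0.248
```

>>> servo_tool(
  steps=[
    [[0, 0.02, 0], [0, 0, 0], 10],
    [[0, 0, 0], [0, 0, 0], 10],
    [[0, 0, 0], [0, 0, 0], 10],
  ],
)

```text
time: 20.23
eef_pos: [563.9, -20.1, 57.9]
orientation: [-3.141, 0.047, 0.0]
force: [-0.1, 0.1, -1.0]
finger_gap: 0.242
```

>>> servo_tool(
  steps=[
    [[0, 0.02, 0], [0, 0, 0], 10],
    [[0, 0, 0], [0, 0, 0], 10],
    [[0, 0, 0], [0, 0, 0], 10],
  ],
)

```text
time: 20.48
eef_pos: [563.9, -19.3, 57.9]
orientation: [-3.141, 0.047, 0.0]
force: [-0.1, 0.5, -1.3]
finger_gap: 0.244
```

>>> servo_tool(
  steps=[
    [[0, 0.02, 0], [0, 0, 0], 10],
    [[0, 0, 0], [0, 0, 0], 10],
    [[0, 0, 0], [0, 0, 0], 10],
  ],
)

```text
time: 20.73
eef_pos: [563.9, -18.5, 57.9]
orientation: [3.141, -0.047, -0.0]
force: [-0.4, -0.4, -1.5]
finger_gap: 0.246
```

>>> servo_tool(
  steps=[
    [[0, 0.02, 0], [0, 0, 0], 10],
    [[0, 0, 0], [0, 0, 0], 10],
    [[0, 0, 0], [0, 0, 0], 10],
  ],
)

```text
time: 20.98
eef_pos: [564.0, -18.0, 57.9]
orientation: [3.141, -0.047, 0.0]
force: [1.3, -2.3, -1.6]
finger_gap: 0.244
```

>>> servo_tool(
  steps=[
    [[0, 0.02, 0], [0, 0, 0], 10],
    [[0, 0, 0], [0, 0, 0], 10],
    [[0, 0, 0], [0, 0, 0], 10],
  ],
)

```text
time: 21.23
eef_pos: [563.9, -17.9, 57.9]
orientation: [3.14, -0.047, -0.0]
force: [-0.7, -4.6, -0.6]
finger_gap: 0.248
```

```bash
python3 - <<'E'
from h import *
st(); f=grab('wrist','w15'); 
s=cv2.imread('pics/w15.png'); cv2.imwrite('pics/w15c.png',cv2.resize(s[150:290,170:350],None,fx=4,fy=4,interpolation=cv2.INTER_CUBIC))
E
```

```text
t 21.23 tcp [563.9 -17.9  57.9] tx [ 1.   -0.03 -0.  ] tz [-0.    -0.001 -1.   ] F [-0.7 -4.6 -0.6] gap 0.248
```

View pics/w15c.png

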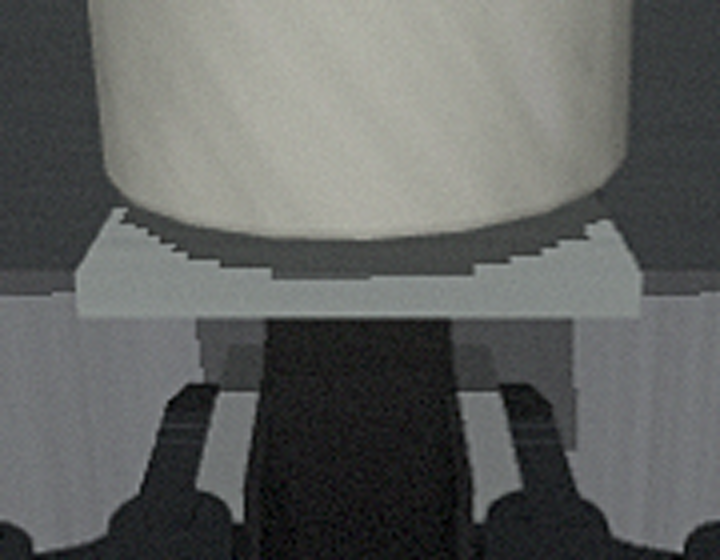

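>>> servo_tool(
  steps=[
    [[0, 0, 0], [0, 0, 0], 30],
    [[0, 0, 0], [0, 0, 0], 35],
    [[0, 0, 0], [0, 0, 0], 45],
    [[0, 0, 0], [0, 0, 0], 60],
    [[0, 0, 0], [0, 0, 0], 60],
  ],
)

```text
time: 21.7
eef_pos: [564.1, -16.8, 58.0]
orientation: [-3.141, 0.047, -0.0]
force: [-0.3, 0.1, 0.2]
finger_gap: 0.6
```

```bash
python3 - <<'E'
from h import *
st(); f=grab('wrist','w16'); 
s=cv2.imread('pics/w16.png'); cv2.imwrite('pics/w16c.png',cv2.resize(s[150:330,150:370],None,fx=3,fy=3,interpolation=cv2.INTER_CUBIC))
E
```

```text
t 21.7 tcp [564.1 -16.8  58. ] tx [ 1.   -0.03  0.  ] tz [ 0.  0. -1.] F [-0.3  0.1  0.2] gap 0.6
```

View pics/w16c.png

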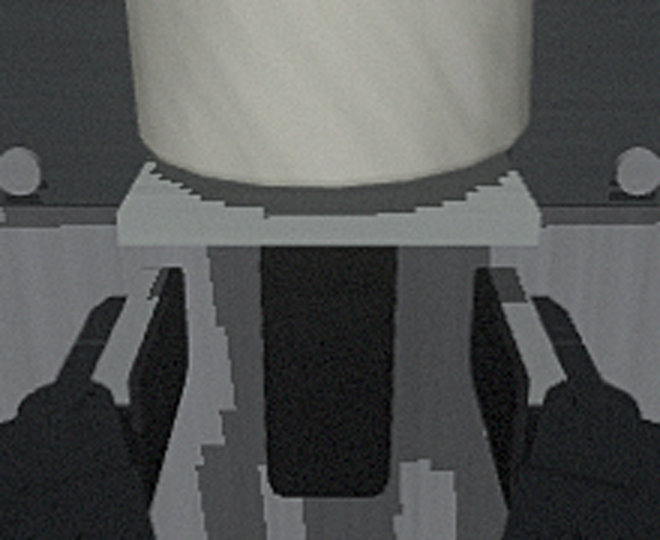

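Handle is released and both fingers are clear on either side. Now straight up and away, then look.

>>> servo_tool(
  steps=[
    [[0, 0, 0.3], [0, 0, 0], 60],
    [[0, 0, 0.7], [0, 0, 0], 60],
    [[0, 0, 0.9], [0, 0, 0], 60],
    [[0, 0, 0.9], [0, 0, 0], 60],
    [[0, 0, 0.4], [0, 0, 0], 60],
  ],
)

```text
time: 22.17
eef_pos: [566.2, -17.2, 192.6]
orientation: [3.141, -0.047, 0.011]
force: [0.6, -0.3, 0.9]
finger_gap: 0.6
```

>>> servo_tool(
  steps=[
    [[0, 0, 0], [0, 0, 0], 60],
    [[0, 0, 0], [0, 0, 0], 60],
    [[0, 0, 0], [0, 0, 0], 60],
    [[0, 0, 0], [0, 0, 0], 60],
  ],
)

```text
time: 22.5
eef_pos: [562.9, -16.8, 184.3]
orientation: [-3.141, 0.047, 0.004]
force: [0.3, -0.0, -1.1]
finger_gap: 0.597
```

```bash
python3 - <<'E'
from h import *
st(); f=grab('wrist','w17'); grab('scene','s17'); grab('top','t17')
a=cv2.imread('pics/s17.png')[190:260,215:305]; a=cv2.resize(a,None,fx=5.5,fy=5.5,interpolation=cv2.INTER_CUBIC); cv2.imwrite('pics/s17c.png',a)
X=cloud(f);g=f['img'].max(2)
m=(g<70)&(X[...,2]>46)&(X[...,2]<72)&(X[...,1]>-60)&(X[...,1]<20)&(np.abs(X[...,0]-565)<22)
P=X[m]; print('handle',len(P),np.percentile(P[:,1],[1,99]),np.median(P,0)); pz=np.polyfit(P[:,1],P[:,2],1); print('slope',pz)
m=(f['img'].min(2)>90)&(X[...,2]>69)&(X[...,2]<80)&(np.abs(X[...,0]-566)<25); print('roll y',np.percentile(X[m][:,1],[1,99]),np.percentile(X[m][:,2],98))
m=(X[...,1]>-25)&(X[...,1]<150)&(X[...,1]>86)&(X[...,2]>40)&(X[...,2]<60)&(np.abs(X[...,0]-568)<12); print('nose y',np.percentile(X[m],[1,50,99],axis=0).round(1).tolist(),m.sum())
E
```

```text
t 22.5 tcp [562.9 -16.8 184.3] tx [ 1.    -0.03  -0.003] tz [-0.003  0.    -1.   ] F [ 0.3 -0.  -1.1] gap 0.597
handle 1425 [-47.18818554  13.98638282] [564.92966866 -17.18242387  55.22124475]
slope [ 0.0619794  56.44940822]
roll y [19.78915545 74.51276709] 74.372824127221
nose y [[562.3, 86.5, 50.3], [568.2, 93.9, 54.5], [573.9, 101.6, 56.8]] 302
```

View pics/w17.png

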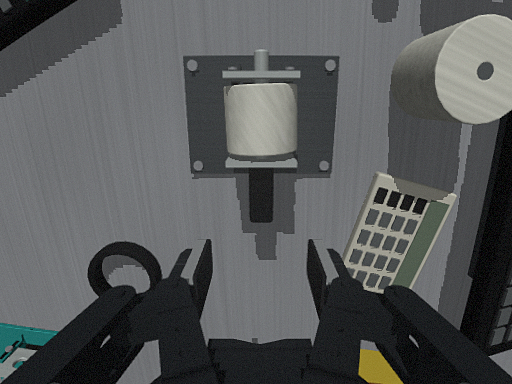

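View pics/s17c.png

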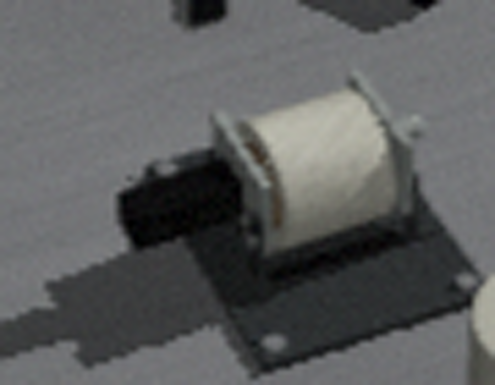

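```bash
python3 - <<'E'
from h import *
f=load('w17'); X=cloud(f);g=f['img'].max(2)
m=(g<70)&(X[...,2]>46)&(X[...,2]<64)&(X[...,1]>-44)&(X[...,1]<4)&(np.abs(X[...,0]-565)<9)
P=X[m]; print(len(P),np.polyfit(P[:,1],P[:,2],1))
for y in range(-44,4,8):
    q=P[(P[:,1]>=y)&(P[:,1]<y+8)]; print(y,np.median(q,0).round(1))
a=load('top0')['img'].astype(int);b=load('t17')['img'].astype(int); d=(np.abs(a-b).max(2)>40).astype(np.uint8)
n,l,s,c=cv2.connectedComponentsWithStats(d)
print([ (s[i].tolist()) for i in range(1,n) if s[i,4]>12])
E
```

```text
978 [4.65970357e-02 5.62709036e+01]
-44 [565.2 -39.9  54.4]
-36 [565.4 -31.9  54.8]
-28 [564.9 -23.8  55.2]
-20 [565.  -15.9  55.6]
-12 [565.2  -7.9  56. ]
-4 [ 5.646e+02 -1.000e-01  5.620e+01]
[[258, 99, 15, 31, 172], [227, 99, 194, 218, 11732], [266, 104, 6, 25, 81], [291, 109, 33, 12, 130], [333, 116, 6, 15, 44], [334, 133, 3, 39, 40], [481, 138, 31, 9, 177], [355, 141, 128, 85, 3100], [496, 151, 16, 58, 502], [484, 162, 13, 21, 171], [276, 165, 20, 13, 145], [239, 168, 6, 4, 22], [302, 168, 12, 8, 84], [168, 172, 32, 21, 585], [331, 173, 5, 41, 51], [147, 174, 20, 16, 296], [279, 179, 12, 7, 62], [362, 180, 28, 12, 195], [489, 192, 9, 19, 113], [506, 210, 6, 11, 53], [494, 223, 18, 41, 238], [189, 257, 14, 8, 82], [314, 257, 8, 10, 32], [0, 269, 134, 115, 6244], [239, 273, 85, 71, 3242], [399, 280, 6, 5, 24], [236, 318, 2, 10, 15], [331, 318, 90, 22, 960], [252, 344, 70, 40, 1966], [459, 344, 53, 40, 825], [234, 350, 3, 10, 20], [314, 358, 2, 11, 17], [0, 366, 22, 18, 232], [232, 366, 5, 10, 38], [186, 368, 44, 16, 559], [23, 372, 10, 12, 73], [420, 382, 21, 2, 30]]
```

View pics/t17.png

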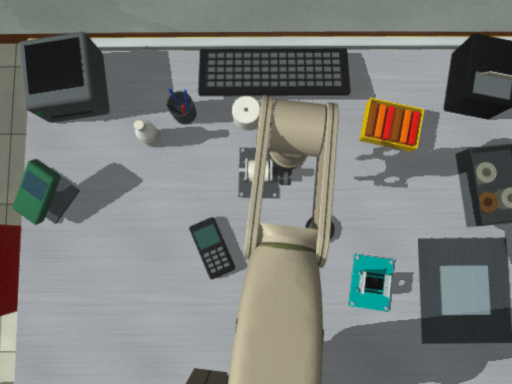

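```bash
python3 - <<'E'
from h import *
st(); print(bot.sign_off())
E
```

```text
t 22.65 tcp [563.1 -16.9 184.4] tx [ 1.    -0.03  -0.003] tz [-0.003  0.    -1.   ] F [ 0.2  0.3 -0.1] gap 0.598
the job is handed in; nothing more can be done
None
```

I loaded the label stand and handed the job in at 22.65 s. The roll sits between the ears, and the spindle is threaded through both ears and the core. I set its height from the hole, measured about 47.5 mm above the counter.

**Insertion:** The spindle went through both holes with no noticeable force. I advanced until the shoulder stopped against the ear at about 4.6 N, then let go and raised the gripper clear.

**Last checks:**
- **Spindle:** The handle's back end is at y ≈ −47 and the nose at y ≈ 102, against −47.5 and 102.5 for fully home. The handle sagged about 0.047 rad in the hole clearance after release, inside the 0.08 limit.
- **Roll:** It spans y ≈ 20 to 74.5, which puts it within about 1 mm of the stand's centre.
- **Other things:** The bystanders I could see in the last top view were where they started. The arm hid the tape and the calculator there, but both still lay flat in the last wrist view. I did not measure how far any of them had moved.

**Disagreement:** A first fit of the handle's tilt gave 0.062 rad because it included points on the ear. The refit on the handle alone gave 0.047.

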